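Close the sample vials and hang their carriers

TASK

Get the sample carriers on the bench ready for storage: while they all still stand on the bench, press every flip cap on their vials fully shut. Then hang every carrier on the stand, each on an eye of its own, by bringing the eye's front bar in under its snap hook and pressing the hook down on it until the bar passes the gate and the gate springs shut below it; leave them hanging upright and still, caps shut, and leave the other things on the bench where they are.

Things in the scene. Friction and masses are not known exactly. Their poses are not given: they have to be found in the camera images.
- stand: fixed hanging stand 400 mm wide: rail (top 128 mm above bench) on two end posts, with three level U-shaped steel eyes (loops of 6 mm round bar) sticking out towards the robot, 145 mm apart, open above and below. Origin on the bench under the middle eye's front bar; x from the eyes back to the rail (its front face at x = 44 mm), y along the rail, left
- eye_1 (a point): centre of the front bar of the stand's left eye, 120 mm above the bench; the 6 mm bar runs along the point's y, 28 mm free between its two side arms (40 mm over them), which run 44 mm along +x to the rail
- eye_2 (a point): centre of the front bar of the stand's middle eye, 120 mm above the bench; the 6 mm bar runs along the point's y, 28 mm free between its two side arms (40 mm over them), which run 44 mm along +x to the rail
- eye_3 (a point): centre of the front bar of the stand's right eye, 120 mm above the bench; the 6 mm bar runs along the point's y, 28 mm free between its two side arms (40 mm over them), which run 44 mm along +x to the rail
- carrier_1_grip (a point): carrier 1 (may be absent), loose, 0.35 kg: base 56 (x) x 122 (y) mm, 112 tall, amber flip-cap vial at each y end, steel snap hook in the middle opening downward, grey finger grip on top. Point: centre of that grip, 99 mm above the underside; it is 26 (x) x 12 (y) x 26 mm, pinch across y. z up, y to the left vial, x to hook nose and cap hinges
- carrier_1_seat (a point): carrier 1: where an eye bar's centre lies in its hook when hung, 21 mm below the grip centre, 78 above the underside. Hook 10 mm wide in y; mouth from x -8 to +8 mm between spine (-x) and nose (+x), facing down, shut by the gate 20 mm below this point. Pressed straight down on a bar till the crown rests on it (bar 0 to 2 mm from here), the gate snaps shut under the bar
- carrier_1_gate (a joint): carrier 1: sprung hook gate hinged on the spine, rad, 0 shut, swings up and in to 1.4 as a bar pushes it; passing takes a few newtons. Below the gate and nose (nose ends 21 mm below the seat, 14 mm out in x), above the base (8 mm thick), the carrier is open from the spine to +x and the vials stand 29 mm or more to either side in y: the eye's bar comes in there, under the nose. It hangs upright by itself
- carrier_1_cap_left (a joint): carrier 1: left flip cap (white disc 28 mm wide, 7 thick), rad. 0 shut: centre of its top then 45 mm to +y of the grip centre and 24 mm below it (75 above the underside). Hinge line along y, 15 mm to +x of that, 7 mm lower. 1.57 upright (tip 33 mm above hinge), 2.0 leaning back. Stays where left; swing over to -x (0.5 N) and press down to shut
- carrier_1_cap_right (a joint): carrier 1: right flip cap (white disc 28 mm wide, 7 thick), rad. 0 shut: centre of its top then 45 mm to -y of the grip centre and 24 mm below it (75 above the underside). Hinge line along y, 15 mm to +x of that, 7 mm lower. 1.57 upright (tip 33 mm above hinge), 2.0 leaning back. Stays where left; swing over to -x (0.5 N) and press down to shut
- carrier_2_grip (a point): carrier 2 (may be absent), loose, 0.35 kg: base 56 (x) x 122 (y) mm, 112 tall, amber flip-cap vial at each y end, steel snap hook in the middle opening downward, grey finger grip on top. Point: centre of that grip, 99 mm above the underside; it is 26 (x) x 12 (y) x 26 mm, pinch across y. z up, y to the left vial, x to hook nose and cap hinges
- carrier_2_seat (a point): carrier 2: where an eye bar's centre lies in its hook when hung, 21 mm below the grip centre, 78 above the underside. Hook 10 mm wide in y; mouth from x -8 to +8 mm between spine (-x) and nose (+x), facing down, shut by the gate 20 mm below this point. Pressed straight down on a bar till the crown rests on it (bar 0 to 2 mm from here), the gate snaps shut under the bar
- carrier_2_gate (a joint): carrier 2: sprung hook gate hinged on the spine, rad, 0 shut, swings up and in to 1.4 as a bar pushes it; passing takes a few newtons. Below the gate and nose (nose ends 21 mm below the seat, 14 mm out in x), above the base (8 mm thick), the carrier is open from the spine to +x and the vials stand 29 mm or more to either side in y: the eye's bar comes in there, under the nose. It hangs upright by itself
- carrier_2_cap_left (a joint): carrier 2: left flip cap (white disc 28 mm wide, 7 thick), rad. 0 shut: centre of its top then 45 mm to +y of the grip centre and 24 mm below it (75 above the underside). Hinge line along y, 15 mm to +x of that, 7 mm lower. 1.57 upright (tip 33 mm above hinge), 2.0 leaning back. Stays where left; swing over to -x (0.5 N) and press down to shut
- carrier_2_cap_right (a joint): carrier 2: right flip cap (white disc 28 mm wide, 7 thick), rad. 0 shut: centre of its top then 45 mm to -y of the grip centre and 24 mm below it (75 above the underside). Hinge line along y, 15 mm to +x of that, 7 mm lower. 1.57 upright (tip 33 mm above hinge), 2.0 leaning back. Stays where left; swing over to -x (0.5 N) and press down to shut
- carrier_3_grip (a point): carrier 3 (may be absent), loose, 0.35 kg: base 56 (x) x 122 (y) mm, 112 tall, amber flip-cap vial at each y end, steel snap hook in the middle opening downward, grey finger grip on top. Point: centre of that grip, 99 mm above the underside; it is 26 (x) x 12 (y) x 26 mm, pinch across y. z up, y to the left vial, x to hook nose and cap hinges
- carrier_3_seat (a point): carrier 3: where an eye bar's centre lies in its hook when hung, 21 mm below the grip centre, 78 above the underside. Hook 10 mm wide in y; mouth from x -8 to +8 mm between spine (-x) and nose (+x), facing down, shut by the gate 20 mm below this point. Pressed straight down on a bar till the crown rests on it (bar 0 to 2 mm from here), the gate snaps shut under the bar
- carrier_3_gate (a joint): carrier 3: sprung hook gate hinged on the spine, rad, 0 shut, swings up and in to 1.4 as a bar pushes it; passing takes a few newtons. Below the gate and nose (nose ends 21 mm below the seat, 14 mm out in x), above the base (8 mm thick), the carrier is open from the spine to +x and the vials stand 29 mm or more to either side in y: the eye's bar comes in there, under the nose. It hangs upright by itself
- carrier_3_cap_left (a joint): carrier 3: left flip cap (white disc 28 mm wide, 7 thick), rad. 0 shut: centre of its top then 45 mm to +y of the grip centre and 24 mm below it (75 above the underside). Hinge line along y, 15 mm to +x of that, 7 mm lower. 1.57 upright (tip 33 mm above hinge), 2.0 leaning back. Stays where left; swing over to -x (0.5 N) and press down to shut
- carrier_3_cap_right (a joint): carrier 3: right flip cap (white disc 28 mm wide, 7 thick), rad. 0 shut: centre of its top then 45 mm to -y of the grip centre and 24 mm below it (75 above the underside). Hinge line along y, 15 mm to +x of that, 7 mm lower. 1.57 upright (tip 33 mm above hinge), 2.0 leaning back. Stays where left; swing over to -x (0.5 N) and press down to shut
- petri_dish: flat round glass dish 92 mm wide, 15 mm high, bystander to be left where it is; origin at the centre of its underside
- beaker_small: glass beaker 57 mm wide, 68 mm tall, bystander to be left where it is; origin at the centre of its underside
- bench_timer: white bench timer 62x66x20 mm, bystander to be left where it is; origin at the centre of its underside
- jar_lid: white round jar lid 56 mm wide, 12 mm high, bystander to be left where it is; origin at the centre of its underside
- rubber_bung: red rubber stopper 26 mm wide, 28 mm tall, bystander to be left where it is; origin at the centre of its underside

How it is judged:
On the way, in this order (a step that is already met when the one before it is completed fails the run):
1. every cap of every carrier is pressed shut while the carriers all stand on the bench (value of joint each of carrier_1_cap_left, carrier_1_cap_right, carrier_2_cap_left, carrier_2_cap_right, carrier_3_cap_left, carrier_3_cap_right below 0.12 rad and height (world z) of each of carrier_1_seat, carrier_2_seat, carrier_3_seat below 0.084 m and angle between each of carrier_1_seat, carrier_2_seat, carrier_3_seat's own z axis and vertical below 0.1 rad), for 0.2 s.
2. every carrier hangs on an eye with its gate shut (((distance between carrier_1_seat and eye_1 below 0.014 m and x of carrier_1_seat in the frame of eye_1 between -0.008 and 0.008 m and z of carrier_1_seat in the frame of eye_1 between -0.007 and 0.007 m) or (distance between carrier_1_seat and eye_2 below 0.014 m and x of carrier_1_seat in the frame of eye_2 between -0.008 and 0.008 m and z of carrier_1_seat in the frame of eye_2 between -0.007 and 0.007 m) or (distance between carrier_1_seat and eye_3 below 0.014 m and x of carrier_1_seat in the frame of eye_3 between -0.008 and 0.008 m and z of carrier_1_seat in the frame of eye_3 between -0.007 and 0.007 m)) and value of joint each of carrier_1_gate, carrier_2_gate, carrier_3_gate below 0.15 rad and angle between each of carrier_1_seat, carrier_2_seat, carrier_3_seat's own z axis and vertical below 0.25 rad and ((distance between carrier_2_seat and eye_1 below 0.014 m and x of carrier_2_seat in the frame of eye_1 between -0.008 and 0.008 m and z of carrier_2_seat in the frame of eye_1 between -0.007 and 0.007 m) or (distance between carrier_2_seat and eye_2 below 0.014 m and x of carrier_2_seat in the frame of eye_2 between -0.008 and 0.008 m and z of carrier_2_seat in the frame of eye_2 between -0.007 and 0.007 m) or (distance between carrier_2_seat and eye_3 below 0.014 m and x of carrier_2_seat in the frame of eye_3 between -0.008 and 0.008 m and z of carrier_2_seat in the frame of eye_3 between -0.007 and 0.007 m)) and ((distance between carrier_3_seat and eye_1 below 0.014 m and x of carrier_3_seat in the frame of eye_1 between -0.008 and 0.008 m and z of carrier_3_seat in the frame of eye_1 between -0.007 and 0.007 m) or (distance between carrier_3_seat and eye_2 below 0.014 m and x of carrier_3_seat in the frame of eye_2 between -0.008 and 0.008 m and z of carrier_3_seat in the frame of eye_2 between -0.007 and 0.007 m) or (distance between carrier_3_seat and eye_3 below 0.014 m and x of carrier_3_seat in the frame of eye_3 between -0.008 and 0.008 m and z of carrier_3_seat in the frame of eye_3 between -0.007 and 0.007 m))), for 0.2 s.
At the end, for the whole second after the job is handed in: every carrier present hangs on an eye of the stand: the bar within 8 mm in depth and 7 mm in height of the hook's seat (14 mm in all), the gate below the bar and shut (under 0.15 rad), upright within 0.25 rad, slower than 0.05 m/s; all caps shut (under 0.12 rad) (all of step 2 and value of joint each of carrier_1_cap_left, carrier_1_cap_right, carrier_2_cap_left, carrier_2_cap_right, carrier_3_cap_left, carrier_3_cap_right below 0.12 rad and linear speed of each of carrier_1, carrier_2, carrier_3 below 0.05 m/s); the robot touches nothing.
It fails at once if the petri dish is pushed more than 4 cm from its place (distance of petri_dish from where it was at the start of the episode above 0.04 m).
It fails at once if the beaker small is pushed more than 4 cm from its place (distance of beaker_small from where it was at the start of the episode above 0.04 m).
It fails at once if the bench timer is pushed more than 4 cm from its place (distance of bench_timer from where it was at the start of the episode above 0.04 m).
It fails at once if the jar lid is pushed more than 4 cm from its place (distance of jar_lid from where it was at the start of the episode above 0.04 m).
It fails at once if the rubber bung is pushed more than 4 cm from its place (distance of rubber_bung from where it was at the start of the episode above 0.04 m).
Of carrier_1, carrier_2, carrier_3 only 2 to 3 are there at a start; the rules pass over those that are not, and their reading is None.
At some moment in a run one of carrier_1, carrier_2, carrier_3 may be knocked a few centimetres aside while the robot is not near it.
Once in a run the grip may slacken for a moment while it holds something.
It also fails if it takes over 210 s, if anything falls off the work surface, if the arm or the gripper's body presses on something with over 40 N, if the wrist force passes 120 N, or if a joint passes its speed limit or range.

ROBOT

A 6-joint arm with a two-finger parallel gripper is mounted at the origin on a cart in front of the work surface, level with it; the furniture and walls round the work are solid. World frame = base frame: x ahead of the robot, y to its left, z up, the work surface at z = 0. Lengths are in m, angles in rad, forces in N, time in s.
With the tool pointing down it reaches from about 0.375 to 0.975 m from the base axis. Payload 3.8 kg.
Tool frame: the origin (TCP) lies midway between the tips of the shut fingers; the grasp point (between the pads) lies 19 mm behind it; z points along the fingers, y is the direction in which the jaws open and shut (so a half turn about z gives the same grasp; the last joint's range is limited). The gripper opens to 85 mm and grips with 20 to 120 N. Pads are 22 mm wide; open, the fingers measure 114 mm over their backs; the gripper's body (76 mm by 85 mm) begins 54 mm behind the grasp point. The pads swing forward as they close: fully open they stand 13 mm farther back than shut.
Start: joints at [1.274, 0.264, 1.604, -0, 1.274, -0.037], TCP at [0.173, 0.652, 0.21] pointing down, gripper open.
Joint ranges: [-2.63, 2.63], [-0.94, 2.18], [0.31, 2.57], [-1.31, 4.45], [0, 2.66], [-2.55, 2.55]. Speed limits (rad/s): [2.57, 2.57, 3.14, 3.14, 3.14, 3.14].

INTERFACE

Orientations are given as a rotation vector (axis times angle).
In Python, from workcell import bot gives the robot as it stands. The module is installed in compiled form; this text tells all that it offers.
- The arm moves only by the tool play_rows, never from a script. Its argument "series" is a list of rows, each an object with "translation": the shift along the tool's x, y, z in m, a list of three; "spin": the turn about the tool's z in units of 5 degrees (1.0 is 5 degrees). In form: [{"translation": [dx, dy, dz], "spin": spin}, ...]. A call has 1 to 5 rows; each row shifts and turns the commanded pose from where the row before left it, along the tool's axes as they then stand; what a row does not reach is not made up. A row lasts 1/10 s, in which the tool goes at most 50 mm and 8.59 degrees, less where a joint would pass 70% of its speed; a pose out of reach is approached as far as the arm can. A call is refused whole if a number of a shift passes 0.05 or a number of a turn 1, either way. A call with a gripper value outside its range is refused whole. "jaw" is the gripper's target within -1 to 1 (fully open at 1, half-way at 0, shut at -1), set as the call begins (left out, the last holds). The fingers move at their own pace and stop on an object; "force" is the grip in N (left out, the last holds). Time passes only in rows, so rows that do not move let the fingers close. It gives the time, the measured TCP pose, the force and the opening at its end, in the units of the state.
- bot.read_state(): the state, without advancing time (a new reading comes with each control period).
- bot.read_camera(name): name is "scene" or "top" or "wrist"; returns the picture (400x640x3 uint8, blue, green, red); there is no depth.
- bot.get_calibration(name): a dict with "fov_y" (degrees; the focal length in pixels is half the picture's height over the tangent of half this angle, whatever the lens; pixels are square), "cx", "cy" (the principal point, pixels), "k1" (the pictures are not rectified: a ray, as slopes to the right and down, at radius r is drawn at 1 + k1 r^2 times it, then the intrinsics apply), "R" (3x3) and "t" (3): a world point X has camera coordinates R X + t. Camera axes: x right, y down, z forward; pixel columns grow to the right and rows downward; lengths in m; the calibration is good to about 2 mm. A picture is of the moment at which its call begins: read the wrist's pose just before it. get_calibration takes no time and is no camera call; for the wrist camera it gives the pose at the moment of the call.
- bot.finish_job(): hands the job in, once; it reports no verdict.
The state is a dict: "time": time; "q": joint angles; "joint_vel": joint speeds; "joint_torque": joint torques, N m; "tool_pos": TCP position; "tcp_rot": TCP orientation; "wrist_force": force on the tool from outside, world axes, zero at the start; "torque": the same for the moment, N m; "width": opening from 0.0 (shut) to 1.0 (fully open).
Only numpy, scipy, OpenCV 4.12 (cv2) and the standard library are available. Lean on these libraries where they do the work, as an engineer would, in place of code of your own. Each camera call takes 0.05 s, during which the arm holds its last target. There are 200 camera calls.

## Working session

There is one attempt and no reset: what is moved stays moved. The work goes in short steps, Python scripts to look and compute and a tool call to move; the robot and the scene stay as the last step left them, time stands still between calls to the robot, and variables do not carry over. Pictures are saved under pics/ and viewed, about 12 in all and at most 16, crops included, and the job is handed in when it is done.

Besides the shell and the picture viewer there is one more tool, called after ">>>" as name(argument=value, ...), one argument or row to a line, values as JSON. play_rows: Moves the arm, as the interface text tells. Its arguments: {"type":"object","properties":{"series":{"type":"array","items":{"type":"object","properties":{"translation":{"type":"array","items":{"type":"number"}},"spin":{"type":"number"}}}},"jaw":{"type":"number"},"force":{"type":"number"}},"required":["series"]}

```bash
mkdir -p pics; cat > h.py <<'E'
import numpy as np, cv2
from workcell import bot
from scipy.spatial.transform import Rotation as R
def K(c):
    f=200/np.tan(np.radians(c['fov_y'])/2); return np.array([[f,0,c['cx']],[0,f,c['cy']],[0,0,1.]])
def ray(c,px):
    D=np.zeros(5);
    # model: distorted = x*(1+k1 r^2)
    D[0]=c['k1']
    u=cv2.undistortPointsIter(np.array(px,float).reshape(-1,1,2),K(c),D,None,None,(3,50,1e-9)).reshape(-1,2)
    d=np.c_[u,np.ones(len(u))]@np.array(c['R']); o=-np.array(c['R']).T@np.array(c['t']); return o,d
def onz(c,px,z):
    o,d=ray(c,px); z=np.broadcast_to(z,len(d)); return o+d*((z-o[2])/d[:,2])[:,None]
def proj(c,X):
    X=np.atleast_2d(np.array(X,float)); Rm=np.array(c['R'])
    return cv2.projectPoints(X,cv2.Rodrigues(Rm)[0],np.array(c['t'],float),K(c),np.array([c['k1'],0,0,0,0]))[0].reshape(-1,2)
def tri(cs,pxs):
    A=0;b=0
    for c,p in zip(cs,pxs):
        o,d=ray(c,[p]); d=d[0]/np.linalg.norm(d[0]); P=np.eye(3)-np.outer(d,d); A=A+P; b=b+P@o
    return np.linalg.solve(A,b)
def st():
    s=bot.read_state(); print('t',round(s['time'],2),'tcp',np.round(s['tool_pos'],4),'R',np.round(R.from_rotvec(s['tcp_rot']).as_matrix(),3).tolist(),'F',np.round(s['wrist_force'],1),'w',round(s['width'],3),'q',np.round(s['q'],2)); return s
E
python3 - <<'E'
from h import *
import json
st()
for n in ['scene','top','wrist']:
    c=bot.get_calibration(n); print(n,{k:np.round(v,3).tolist() for k,v in c.items()})
    cv2.imwrite(f'pics/{n}0.png',bot.read_camera(n))
E
```

```text
t 0.0 tcp [0.1732 0.6516 0.2086] R [[-0.966, 0.257, -0.001], [0.257, 0.966, -0.002], [0.0, -0.002, -1.0]] F [-0.3  0.   0.1] w 1.0 q [ 1.27  0.26  1.61  0.    1.27 -0.04]
scene {'fov_y': 57.772, 'cx': 316.058, 'cy': 197.521, 'k1': -0.068, 'R': [[0.476, -0.88, -0.0], [-0.658, -0.356, -0.663], [0.583, 0.316, -0.748]], 't': [-0.191, 0.432, 0.734]}
top {'fov_y': 52.691, 'cx': 320.208, 'cy': 200.542, 'k1': -0.054, 'R': [[-0.02, -1.0, -0.001], [-0.999, 0.02, -0.039], [0.039, 0.001, -0.999]], 't': [0.028, 0.503, 1.158]}
wrist {'fov_y': 62.05, 'cx': 318.253, 'cy': 205.334, 'k1': -0.065, 'R': [[0.258, 0.966, -0.003], [0.923, -0.246, 0.297], [0.287, -0.08, -0.955]], 't': [-0.673, -0.037, 0.38]}
```

View pics/scene0.png

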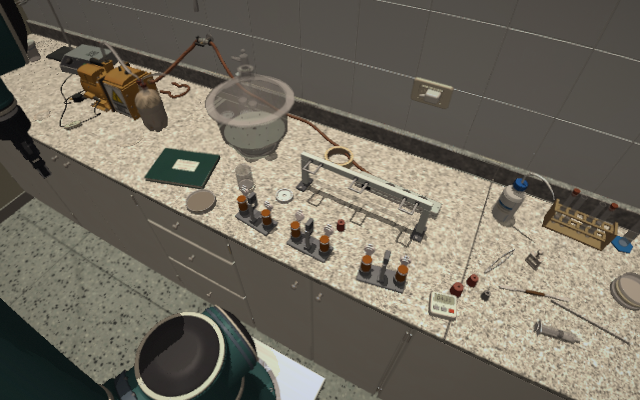

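View pics/top0.png

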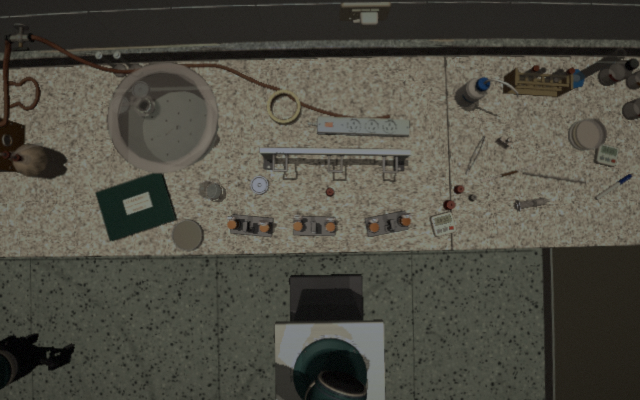

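The scene view shows three carriers in front of the stand, with some caps upright. The petri dish, beaker and jar lid are to the left, the bung is behind carriers 2/3, and the timer is to the right. I'll zoom in.

```bash
python3 - <<'E'
import cv2,numpy as np
a=cv2.imread('pics/top0.png')[140:250,215:435]; a=cv2.resize(a,None,fx=3.6,fy=3.6,interpolation=cv2.INTER_CUBIC)[:,:792]
b=cv2.imread('pics/scene0.png')[180:300,225:425]; b=cv2.resize(b,None,fx=3.96,fy=3.96,interpolation=cv2.INTER_CUBIC)[:,:792]
print(a.shape,b.shape)
cv2.imwrite('pics/z0.png',np.r_[a[150:],b[:]][:].clip(0,255))
cv2.imwrite('pics/z1.png',np.clip(cv2.resize(np.r_[a,b],None,fx=.68,fy=.68,interpolation=cv2.INTER_AREA).astype(float)*1.6,0,255))
cv2.imwrite('pics/za.png',np.clip(a*1.5,0,255)); cv2.imwrite('pics/zb.png',np.clip(b*1.7,0,255))
E
```

```text
(396, 792, 3) (475, 792, 3)[ WARN:0@0.096] global loadsave.cpp:1063 imwrite_ Unsupported depth image for selected encoder is fallbacked to CV_8U.
```

View pics/za.png

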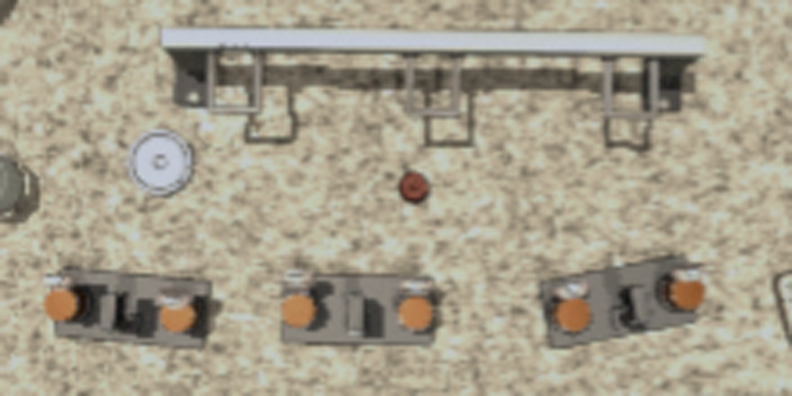

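View pics/zb.png

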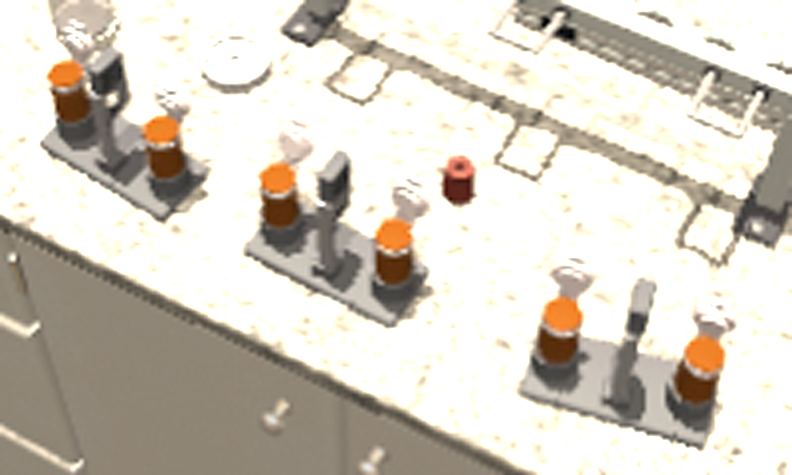

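```bash
python3 - <<'E'
from h import *
c=bot.get_calibration('top'); im=cv2.imread('pics/top0.png')
h=cv2.cvtColor(im,cv2.COLOR_BGR2HSV); m=cv2.inRange(h,(5,150,90),(20,255,255)); m[:200]=0
n,l,s,ce=cv2.connectedComponentsWithStats(m)
P=[ce[i] for i in range(1,n) if 20<s[i,4]<400]; P=sorted(P,key=lambda p:p[0]); print(np.round(P,1))
X=onz(c,P,0.068)
for k in range(0,len(X)-1,2):
    L,Rr=X[k],X[k+1]; d=L-Rr; print('vials',L.round(4),Rr.round(4),'sep',np.linalg.norm(d).round(4),'mid',((L+Rr)/2).round(4),'yaw',np.degrees(np.arctan2(-d[0],d[1])).round(2))
f=lambda p:(np.array(p)/3.6+[215,140])
E_=[(233,109),(435,112),(632,114.5)]
for p in E_: print('eye',onz(c,[f(p)],0.120).round(4))
for p in [(163,38),(705,46)]: print('railtop',onz(c,[f(p)],0.128).round(4))
for n_,p,z in [('bung',(414,186),.028),('lid',(160,162),.012),('timer',(442-215,0),0)]: print(n_,onz(c,[f(p)],z).round(3))
print('timer',onz(c,[(443,224)],.02).round(3),'beaker',onz(c,[(212,192)],.068).round(3),'dish',onz(c,[(187,235)],.015).round(3))
E
```

```text
[[374.2 226.9]
 [405.9 221.4]]
vials [ 0.4257 -0.1284  0.068 ] [ 0.439  -0.2162  0.068 ] sep 0.0887 mid [ 0.4324 -0.1723  0.068 ] yaw 8.59
eye [[0.5806 0.1231 0.12  ]]
eye [[ 0.5754 -0.0244  0.12  ]]
eye [[ 0.5709 -0.1683  0.12  ]]
railtop [[0.6326 0.1725 0.128 ]]
railtop [[ 0.6191 -0.2217  0.128 ]]
bung [[ 0.527 -0.01   0.028]]
lid [[0.552 0.193 0.012]]
timer [[0.684 0.139 0.   ]]
timer [[ 0.428 -0.333  0.02 ]] beaker [[0.53  0.317 0.068]] dish [[0.411 0.405 0.015]]
```

```bash
cat >> h.py <<'E'
def carriers(im=None,show=True):
    c=bot.get_calibration('top')
    if im is None: im=bot.read_camera('top')
    h=cv2.cvtColor(im,cv2.COLOR_BGR2HSV); m=cv2.inRange(h,(5,130,80),(22,255,255)); m[:205]=0; m[250:]=0; m[:,:215]=0; m[:,430:]=0
    n,l,s,ce=cv2.connectedComponentsWithStats(m)
    P=sorted([(*ce[i],s[i,4]) for i in range(1,n) if 20<s[i,4]<400]); print(np.round(P,1).tolist())
    return onz(c,[p[:2] for p in P],0.068)
E
python3 - <<'E'
from h import *
im=cv2.imread('pics/top0.png')
print(carriers(im).round(4).tolist())
c=bot.get_calibration('top');f=lambda p:(np.array(p)/3.6+[215,140])
X=onz(c,[f(p) for p in [(62,306),(177,318),(298,311),(416,314),(573,314),(687,294)]],.068)
for k in (0,2,4):
    L,Rr=X[k],X[k+1]; d=L-Rr; m=(L+Rr)/2; y=np.degrees(np.arctan2(-d[0],d[1])); print('sep',np.linalg.norm(d).round(4),'mid',m.round(4),'yaw',y.round(2),'hinge x+40:',(m[:2]+.045*np.array([np.cos(np.radians(y)),np.sin(np.radians(y))])).round(4))
E
```

```text
[[231.4, 224.3, 55.0], [263.9, 228.4, 39.0], [297.6, 226.0, 47.0], [330.3, 226.5, 51.0], [373.8, 226.9, 57.0], [405.7, 221.5, 47.0]]
[[0.4404, 0.2637, 0.068], [0.4274, 0.1742, 0.068], [0.4324, 0.0817, 0.068], [0.4293, -0.008, 0.068], [0.4257, -0.1272, 0.068], [0.4386, -0.2156, 0.068]]
sep 0.0886 mid [0.433  0.2176 0.068 ] yaw -6.98 hinge x+40: [0.4777 0.2121]
sep 0.0899 mid [0.4292 0.0363 0.068 ] yaw -2.58 hinge x+40: [0.4741 0.0342]
sep 0.0886 mid [ 0.4314 -0.1721  0.068 ] yaw 8.71 hinge x+40: [ 0.4759 -0.1653]
```

```bash
cat > plan.py <<'E'
import sys
from h import *
def plan(tx,ty,tz,yaw,step=.035,rnd=4):
    s=st(); p=np.array(s['tool_pos']); M=R.from_rotvec(s['tcp_rot']).as_matrix()
    # yaw of tool y axis in carrier sense (y axis = (-sin,cos))
    cy=np.degrees(np.arctan2(-M[0,1],M[1,1])); dy=yaw-cy; dy=(dy+90)%180-90
    g=np.array([tx,ty,tz]); n=max(1,int(np.ceil(max(np.linalg.norm(g-p)/step,abs(dy)/4.5))))
    sp=round(-dy/5/n,2); rows=[]
    ang=np.radians(cy)
    for i in range(n):
        # nominal level tool: x=-(cos,sin), y=(-sin,cos), z=-1
        T=np.array([[-np.cos(ang),-np.sin(ang),0],[-np.sin(ang),np.cos(ang),0],[0,0,-1]])
        d=np.round(T.T@((g-p)/(n-i)),rnd); p=p+T@d
        rows.append({"translation":d.tolist(),"spin":sp}); ang+=np.radians(-sp*5)
    import json
    print('yaw now',cy.round(2))
    for k in range(0,n,5): print(json.dumps(rows[k:k+5]))
if __name__=='__main__': plan(*map(float,sys.argv[1:]))
E
python3 plan.py .485 .212 .16 -7.5 .04
```

```text
t 0.15 tcp [0.1732 0.6518 0.2089] R [[-0.966, 0.257, -0.001], [0.257, 0.966, -0.002], [0.0, -0.002, -1.0]] F [0.5 0.9 0.3] w 0.997 q [ 1.27  0.26  1.61 -0.    1.27 -0.04]
yaw now -14.88
[{"translation": [-0.0296, -0.0246, 0.0035], "spin": -0.11}, {"translation": [-0.0294, -0.0249, 0.0035], "spin": -0.11}, {"translation": [-0.0291, -0.0252, 0.0035], "spin": -0.11}, {"translation": [-0.0289, -0.0255, 0.0035], "spin": -0.11}, {"translation": [-0.0286, -0.0258, 0.0035], "spin": -0.11}]
[{"translation": [-0.0284, -0.026, 0.0035], "spin": -0.11}, {"translation": [-0.0281, -0.0263, 0.0035], "spin": -0.11}, {"translation": [-0.0279, -0.0266, 0.0035], "spin": -0.11}, {"translation": [-0.0276, -0.0268, 0.0035], "spin": -0.11}, {"translation": [-0.0273, -0.0271, 0.0035], "spin": -0.11}]
[{"translation": [-0.0271, -0.0274, 0.0035], "spin": -0.11}, {"translation": [-0.0268, -0.0276, 0.0035], "spin": -0.11}, {"translation": [-0.0266, -0.0279, 0.0035], "spin": -0.11}, {"translation": [-0.0263, -0.0281, 0.0034], "spin": -0.11}]
```

>>> play_rows(
  series=[
    {"translation": [-0.0296,-0.0246,0.0035],"spin": -0.11},
    {"translation": [-0.0294,-0.0249,0.0035],"spin": -0.11},
    {"translation": [-0.0291,-0.0252,0.0035],"spin": -0.11},
    {"translation": [-0.0289,-0.0255,0.0035],"spin": -0.11},
    {"translation": [-0.0286,-0.0258,0.0035],"spin": -0.11},
  ],
  jaw=1,
)

```text
time: 0.65
tool_pos: [0.2853, 0.4938, 0.192]
tcp_rot: [-0.331, -3.124, 0.001]
wrist_force: [0.3, 0.2, -0.3]
width: 1.0
```

>>> play_rows(
  series=[
    {"translation": [-0.0284,-0.026,0.0035],"spin": -0.11},
    {"translation": [-0.0281,-0.0263,0.0035],"spin": -0.11},
    {"translation": [-0.0279,-0.0266,0.0035],"spin": -0.11},
    {"translation": [-0.0276,-0.0268,0.0035],"spin": -0.11},
    {"translation": [-0.0273,-0.0271,0.0035],"spin": -0.11},
  ],
)

```text
time: 1.15
tool_pos: [0.3966, 0.3367, 0.1746]
tcp_rot: [-0.256, -3.131, 0.0]
wrist_force: [-0.5, -0.2, 1.0]
width: 0.997
```

>>> play_rows(
  series=[
    {"translation": [-0.0271,-0.0274,0.0035],"spin": -0.11},
    {"translation": [-0.0268,-0.0276,0.0035],"spin": -0.11},
    {"translation": [-0.0266,-0.0279,0.0035],"spin": -0.11},
    {"translation": [-0.0263,-0.0281,0.0034],"spin": -0.11},
  ],
)

```text
time: 1.55
tool_pos: [0.4857, 0.2111, 0.1608]
tcp_rot: [-0.196, -3.135, 0.0]
wrist_force: [0.6, 0.9, 0.1]
width: 1.001
```

```bash
python3 plan.py .485 .212 .071 -7.5 .03; python3 - <<'E'
from h import *
cv2.imwrite('pics/w1.png',bot.read_camera('wrist'))
E
```

```text
t 1.55 tcp [0.4857 0.2111 0.1608] R [[-0.992, 0.125, -0.0], [0.125, 0.992, -0.0], [0.0, -0.0, -1.0]] F [0.6 0.9 0.1] w 1.001 q [ 0.36  0.03  1.97  0.    1.15 -1.08]
yaw now -7.16
[{"translation": [0.0003, 0.0003, 0.0299], "spin": 0.02}, {"translation": [0.0002, 0.0003, 0.0299], "spin": 0.02}, {"translation": [0.0003, 0.0002, 0.03], "spin": 0.02}]
```

View pics/w1.png

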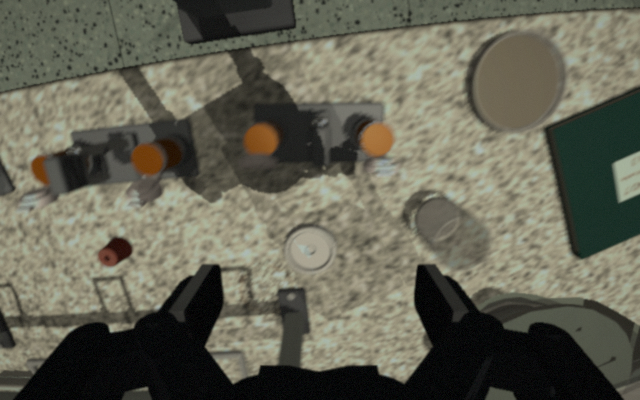

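The carrier 1 vials at (262,140) and (377,138) are centred between the fingers. Next I descend, sweep towards −x, then press.

>>> play_rows(
  series=[
    {"translation": [0.0003,0.0003,0.03],"spin": 0.02},
    {"translation": [0.0003,0.0003,0.03],"spin": 0.02},
    {"translation": [0.0003,0.0002,0.03],"spin": 0.02},
    {"translation": [0.015,0,0],"spin": 0},
    {"translation": [0.012,0,0],"spin": 0},
  ],
)

```text
time: 2.1
tool_pos: [0.4556, 0.2168, 0.0703]
tcp_rot: [-0.205, -3.132, 0.002]
wrist_force: [-0.8, -0.2, -0.0]
width: 1.001
```

>>> play_rows(
  series=[
    {"translation": [0.008,0,0],"spin": 0},
    {"translation": [0.008,0,0],"spin": 0},
    {"translation": [0.006,0,0],"spin": 0},
    {"translation": [0,0,0.002],"spin": 0},
    {"translation": [0,0,0.002],"spin": 0},
  ],
)

```text
time: 2.6
tool_pos: [0.4364, 0.2202, 0.0677]
tcp_rot: [0.204, 3.133, 0.001]
wrist_force: [-0.2, -0.2, -0.4]
width: 1.0
```

>>> play_rows(
  series=[
    {"translation": [0,0,0.002],"spin": 0},
    {"translation": [0,0,0.002],"spin": 0},
    {"translation": [0,0,0.001],"spin": 0},
  ],
)

```text
time: 2.9
tool_pos: [0.4358, 0.2197, 0.0616]
tcp_rot: [-0.205, -3.134, 0.001]
wrist_force: [-0.4, -0.5, -0.5]
width: 0.998
```

>>> play_rows(
  series=[
    {"translation": [0,0,0.001],"spin": 0},
    {"translation": [0,0,0.001],"spin": 0},
  ],
)

```text
time: 3.1
tool_pos: [0.4359, 0.2198, 0.0599]
tcp_rot: [-0.205, -3.135, 0.0]
wrist_force: [-0.4, -1.2, 0.9]
width: 0.999
```

>>> play_rows(
  series=[
    {"translation": [0,0,0.001],"spin": 0},
    {"translation": [0,0,0.001],"spin": 0},
  ],
)

```text
time: 3.3
tool_pos: [0.4363, 0.2199, 0.059]
tcp_rot: [0.205, 3.134, -0.0]
wrist_force: [-3.3, -1.6, 11.0]
width: 0.998
```

>>> play_rows(
  series=[
    {"translation": [0,0,0.001],"spin": 0},
    {"translation": [0,0,0.001],"spin": 0},
  ],
)

```text
time: 3.5
tool_pos: [0.437, 0.2199, 0.0584]
tcp_rot: [0.205, 3.133, -0.0]
wrist_force: [-4.3, -2.2, 18.0]
width: 1.0
```

```bash
python3 - <<'E'
from h import *
st()
cv2.imwrite('pics/w2.png',bot.read_camera('wrist'))
E
```

```text
t 3.5 tcp [0.437  0.2199 0.0584] R [[-0.992, 0.13, 0.002], [0.13, 0.992, -0.0], [-0.002, -0.0, -1.0]] F [-4.3 -2.2 18. ] w 1.0 q [ 0.42  0.06  2.14 -0.    0.94 -1.02]
```

View pics/w2.png

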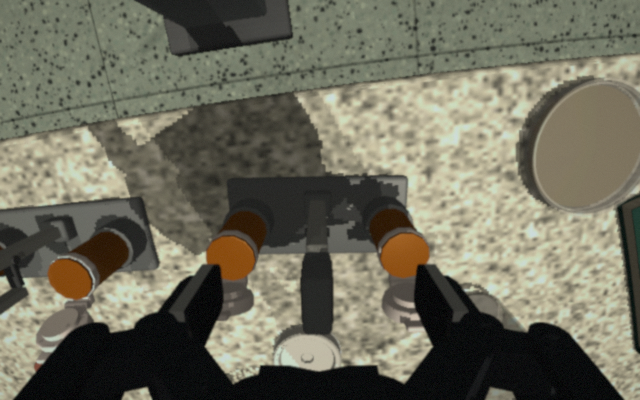

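```bash
python3 - <<'E'
from h import *
c=bot.get_calibration('wrist'); s=bot.read_state(); p=np.array(s['tool_pos']); M=R.from_rotvec(s['tcp_rot']).as_matrix()
print('cam',(-np.array(c['R']).T@c['t']-p))
for y in (-.0425,.0425,-.057,.057):
  for x in (-.011,.011): print('tip',x,y,proj(c,p+M@[x,y,-.013]).round(0))
X=onz(c,[(232,257),(404,257)],.068); print(X.round(4)); 
X=onz(c,[(229,178),(407,178),(404,253),(219,253)],.008); print('base',X.round(4), X.mean(0))
X=onz(c,[(235,298),(405,303),(235,284),(403,288)],.09); print('caps z.09',X.round(4))
E
```

```text
cam [-0.07610726  0.00992375  0.16277177]
tip -0.011 -0.0425 [[236. 281.]]
tip 0.011 -0.0425 [[233. 242.]]
tip -0.011 0.0425 [[402. 281.]]
tip 0.011 0.0425 [[405. 242.]]
tip -0.011 -0.057 [[208. 281.]]
tip 0.011 -0.057 [[203. 242.]]
tip -0.011 0.057 [[430. 281.]]
tip 0.011 0.057 [[435. 242.]]
[[0.4302 0.176  0.068 ]
 [0.4417 0.2631 0.068 ]]
base [[0.4008 0.165  0.008 ]
 [0.4162 0.2812 0.008 ]
 [0.4702 0.2763 0.008 ]
 [0.4531 0.1463 0.008 ]] [0.43506106 0.21720694 0.008     ]
caps z.09 [[0.4408 0.1806 0.09  ]
 [0.4537 0.2577 0.09  ]
 [0.4337 0.1822 0.09  ]
 [0.4456 0.2571 0.09  ]]
```

```bash
python3 - <<'E'
from h import *
c=bot.get_calibration('wrist'); s=st(); p=np.array(s['tool_pos']); M=R.from_rotvec(s['tcp_rot']).as_matrix()
o,d=ray(c,[(220,265),(418,265)])
for y0 in (.0425,.05,.057):
    for D,sg in zip(d,(-1,1)):
        o_=M.T@(o-p); dd=M.T@D; k=(sg*y0-o_[1])/dd[1]; print(y0,(o_+k*dd).round(4))
im=cv2.imread('pics/w2.png')[170:370,120:520]; cv2.imwrite('pics/w2z.png',np.clip(cv2.resize(im,None,fx=2,fy=2,interpolation=cv2.INTER_CUBIC)*2.2,0,255).astype(np.uint8))
E
```

```text
t 3.55 tcp [0.4371 0.2199 0.0585] R [[-0.992, 0.13, 0.002], [0.13, 0.992, -0.0], [-0.002, -0.0, -1.0]] F [-3.7 -3.3 16. ] w 1.0 q [ 0.42  0.06  2.14 -0.    0.94 -1.02]
0.0425 [ 0.0099 -0.0425 -0.0353]
0.0425 [ 0.0098  0.0425 -0.0353]
0.05 [-0.0018 -0.05   -0.0128]
0.05 [-0.0019  0.05   -0.0128]
0.057 [-0.0128 -0.057   0.0082]
0.057 [-0.0129  0.057   0.0082]
```

View pics/w2z.png

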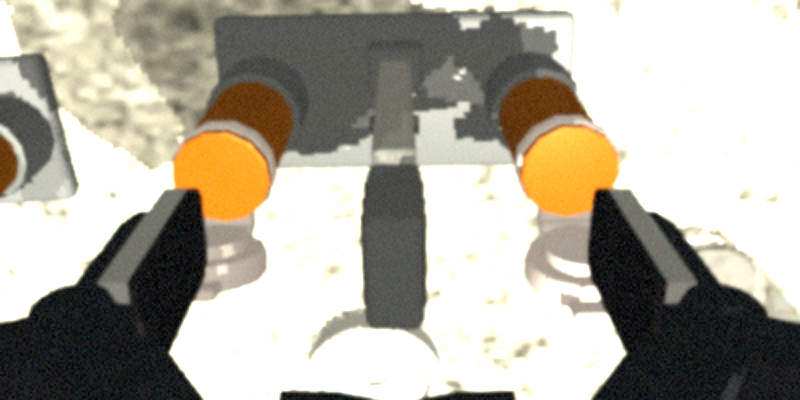

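The wide-open sweep passed over the caps: they still stand behind the vials at (235,298) and (405,303), and the open fingertips ride higher than I expected. I'll back off and do one cap at a time with shut fingers.

>>> play_rows(
  series=[
    {"translation": [0,0,-0.01],"spin": 0},
    {"translation": [0,0,-0.04],"spin": 0},
    {"translation": [0,0,-0.04],"spin": 0},
    {"translation": [0,0,-0.01],"spin": 0},
    {"translation": [-0.025,0,0],"spin": 0},
  ],
)

```text
time: 4.05
tool_pos: [0.4608, 0.2177, 0.1589]
tcp_rot: [0.202, 3.132, 0.004]
wrist_force: [1.0, 0.0, -0.6]
width: 0.995
```

>>> play_rows(
  series=[
    {"translation": [-0.025,0,0],"spin": 0},
    {"translation": [0,0.022,0],"spin": 0},
    {"translation": [0,0.022,0],"spin": 0},
    {"translation": [0,0,0],"spin": 0},
    {"translation": [0,0,0],"spin": 0},
  ],
  jaw=-1,
  force=30,
)

```text
time: 4.55
tool_pos: [0.4906, 0.2568, 0.1553]
tcp_rot: [-0.203, -3.134, 0.002]
wrist_force: [0.2, -0.8, -0.2]
width: 0.144
```

```bash
python3 plan.py .492 .256 .084 -7.5 .03; python3 - <<'E'
from h import *
a=bot.read_camera('wrist'); b=bot.read_camera('scene')[180:300,225:425]
b=cv2.resize(b,(640,384),interpolation=cv2.INTER_CUBIC)
cv2.imwrite('pics/w3.png',cv2.resize(np.r_[np.clip(a*1.4,0,255),np.clip(b*1.5,0,255)],None,fx=.75,fy=.75,interpolation=cv2.INTER_AREA))
E
```

```text
t 4.55 tcp [0.4906 0.2568 0.1553] R [[-0.992, 0.129, -0.001], [0.129, 0.992, -0.001], [0.001, -0.001, -1.0]] F [ 0.2 -0.8 -0.2] w 0.144 q [ 0.44  0.08  1.92 -0.    1.14 -1.  ]
yaw now -7.42
[{"translation": [-0.0005, -0.0002, 0.0238], "spin": 0.01}, {"translation": [-0.0005, -0.0002, 0.0238], "spin": 0.01}, {"translation": [-0.0005, -0.0002, 0.0237], "spin": 0.01}][ WARN:0@7.557] global loadsave.cpp:1063 imwrite_ Unsupported depth image for selected encoder is fallbacked to CV_8U.
```

View pics/w3.png

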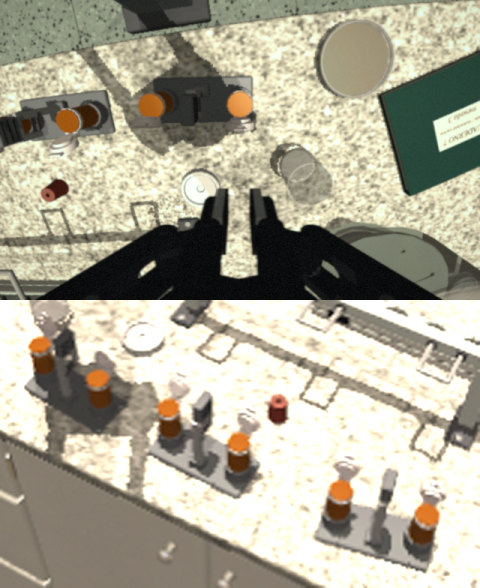

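Picture 8: carrier 1 is undisturbed with its caps open, and the fingers are closing. Next is the left cap of carrier 1.

>>> play_rows(
  series=[
    {"translation": [-0.0005,-0.0002,0.024],"spin": 0},
    {"translation": [-0.0005,-0.0002,0.024],"spin": 0},
    {"translation": [-0.0005,-0.0002,0.024],"spin": 0},
    {"translation": [0.013,0,0],"spin": 0},
    {"translation": [0.013,0,0],"spin": 0},
  ],
)

```text
time: 5.15
tool_pos: [0.4653, 0.2588, 0.0837]
tcp_rot: [-0.207, -3.133, 0.001]
wrist_force: [0.7, -0.4, 0.1]
width: -0.001
```

>>> play_rows(
  series=[
    {"translation": [0.01,0,0],"spin": 0},
    {"translation": [0.01,0,0],"spin": 0},
    {"translation": [0.006,0,0.002],"spin": 0},
    {"translation": [0,0,0.003],"spin": 0},
    {"translation": [0,0,0.002],"spin": 0},
  ],
)

```text
time: 5.65
tool_pos: [0.4411, 0.2632, 0.0773]
tcp_rot: [0.204, 3.134, 0.001]
wrist_force: [0.4, 0.3, -0.2]
width: 0.001
```

>>> play_rows(
  series=[
    {"translation": [0,0,0.001],"spin": 0},
    {"translation": [0,0,0.001],"spin": 0},
    {"translation": [0,0,0.001],"spin": 0},
  ],
)

```text
time: 5.95
tool_pos: [0.4413, 0.2629, 0.0739]
tcp_rot: [-0.206, -3.135, 0.0]
wrist_force: [-0.1, -0.6, 0.2]
width: 0.001
```

>>> play_rows(
  series=[
    {"translation": [0,0,0.001],"spin": 0},
    {"translation": [0,0,0.001],"spin": 0},
  ],
)

```text
time: 6.15
tool_pos: [0.4411, 0.2629, 0.0719]
tcp_rot: [-0.205, -3.135, 0.0]
wrist_force: [-0.2, 0.2, -0.2]
width: 0.004
```

```bash
python3 - <<'E'
from h import *
st()
a=bot.read_camera('wrist')
cv2.imwrite('pics/w4.png',np.clip(a[100:360,120:560]*1.4,0,255).astype(np.uint8))
E
```

```text
t 6.15 tcp [0.4411 0.2629 0.0719] R [[-0.991, 0.13, -0.0], [0.13, 0.991, -0.0], [0.0, -0.0, -1.0]] F [-0.2  0.2 -0.2] w 0.004 q [ 0.49  0.09  2.08 -0.    0.97 -0.95]
```

View pics/w4.png

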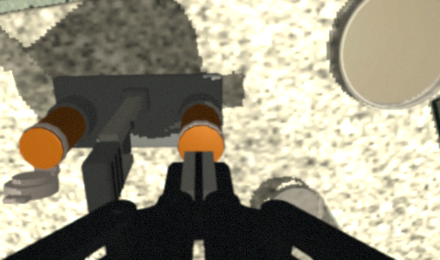

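```bash
python3 - <<'E'
from h import *
c=bot.get_calibration('wrist'); s=bot.read_state(); p=np.array(s['tool_pos']); M=R.from_rotvec(s['tcp_rot']).as_matrix()
for z in (0,-.01,-.02,-.03): print(z,[proj(c,p+M@[x,y,z])[0].round(0).tolist() for x in (.011,-.011) for y in (-.004,.004)])
print(onz(c,[(322,240),(162,245)],.068).round(4))
E
```

```text
0 [[311.0, 232.0], [326.0, 232.0], [312.0, 269.0], [326.0, 269.0]]
-0.01 [[311.0, 239.0], [327.0, 239.0], [311.0, 279.0], [327.0, 278.0]]
-0.02 [[310.0, 248.0], [327.0, 248.0], [311.0, 289.0], [327.0, 289.0]]
-0.03 [[310.0, 257.0], [328.0, 257.0], [310.0, 300.0], [328.0, 300.0]]
[[0.4364 0.2651 0.068 ]
 [0.4281 0.1768 0.068 ]]
```

>>> play_rows(
  series=[
    {"translation": [0,0,0.001],"spin": 0},
    {"translation": [0,0,0.001],"spin": 0},
    {"translation": [0,0,0.001],"spin": 0},
  ],
)

```text
time: 6.5
tool_pos: [0.441, 0.263, 0.069]
tcp_rot: [0.205, 3.135, 0.0]
wrist_force: [-0.4, 0.3, 0.1]
width: 0.001
```

>>> play_rows(
  series=[
    {"translation": [0,0,0.001],"spin": 0},
    {"translation": [0,0,0.001],"spin": 0},
    {"translation": [0,0,0.001],"spin": 0},
  ],
)

```text
time: 6.8
tool_pos: [0.441, 0.263, 0.066]
tcp_rot: [0.205, 3.135, 0.0]
wrist_force: [-0.5, -0.1, -0.0]
width: 0.003
```

>>> play_rows(
  series=[
    {"translation": [0,0,0.001],"spin": 0},
    {"translation": [0,0,0.001],"spin": 0},
  ],
)

```text
time: 7.0
tool_pos: [0.441, 0.263, 0.064]
tcp_rot: [0.205, 3.135, 0.0]
wrist_force: [-0.4, 0.8, 0.5]
width: -0.0
```

>>> play_rows(
  series=[
    {"translation": [0,0,0.002],"spin": 0},
    {"translation": [0,0,0.002],"spin": 0},
  ],
)

```text
time: 7.2
tool_pos: [0.441, 0.263, 0.0599]
tcp_rot: [0.205, 3.135, 0.0]
wrist_force: [-0.3, 0.4, 0.0]
width: -0.002
```

>>> play_rows(
  series=[
    {"translation": [0,0,0.0015],"spin": 0},
    {"translation": [0,0,0.0015],"spin": 0},
  ],
)

```text
time: 7.4
tool_pos: [0.4409, 0.2629, 0.0569]
tcp_rot: [-0.205, -3.135, 0.0]
wrist_force: [0.3, 0.3, 0.3]
width: -0.002
```

>>> play_rows(
  series=[
    {"translation": [0,0,0.0015],"spin": 0},
    {"translation": [0,0,0.0015],"spin": 0},
  ],
)

```text
time: 7.6
tool_pos: [0.441, 0.2629, 0.054]
tcp_rot: [-0.205, -3.135, 0.0]
wrist_force: [0.4, -0.4, 0.1]
width: -0.001
```

>>> play_rows(
  series=[
    {"translation": [0,0,0.0015],"spin": 0},
    {"translation": [0,0,0.0015],"spin": 0},
  ],
)

```text
time: 7.8
tool_pos: [0.441, 0.2629, 0.0509]
tcp_rot: [-0.205, -3.135, 0.0]
wrist_force: [-0.8, -0.1, 0.6]
width: -0.003
```

>>> play_rows(
  series=[
    {"translation": [0,0,0.0015],"spin": 0},
    {"translation": [0,0,0.0015],"spin": 0},
  ],
)

```text
time: 8.0
tool_pos: [0.441, 0.263, 0.048]
tcp_rot: [0.205, 3.135, 0.0]
wrist_force: [-0.7, 0.1, -0.0]
width: -0.002
```

>>> play_rows(
  series=[
    {"translation": [0,0,0.0015],"spin": 0},
    {"translation": [0,0,0.0015],"spin": 0},
  ],
)

```text
time: 8.2
tool_pos: [0.4411, 0.2631, 0.0467]
tcp_rot: [-0.205, -3.135, 0.0]
wrist_force: [-7.0, -3.7, 21.0]
width: 0.003
```

>>> play_rows(
  series=[
    {"translation": [0,0,0.001],"spin": 0},
    {"translation": [0,0,0.001],"spin": 0},
  ],
)

```text
time: 8.4
tool_pos: [0.4413, 0.2632, 0.0466]
tcp_rot: [-0.205, -3.135, 0.0]
wrist_force: [-10.7, -5.7, 31.2]
width: -0.003
```

```bash
python3 - <<'E'
from h import *
st()
a=bot.read_camera('wrist');b=bot.read_camera('scene')[160:280,220:340]
b=cv2.resize(b,(360,360),interpolation=cv2.INTER_CUBIC)
cv2.imwrite('pics/w5.png',np.clip(np.c_[a[40:400,120:560],b]*1.5,0,255).astype(np.uint8))
E
```

```text
t 8.4 tcp [0.4413 0.2632 0.0466] R [[-0.991, 0.13, -0.0], [0.13, 0.991, -0.0], [0.0, -0.0, -1.0]] F [-10.7  -5.7  31.2] w -0.003 q [ 0.49  0.12  2.1   0.    0.92 -0.95]Traceback (most recent call last):
  File "<stdin>", line 5, in <module>
    res = self.concatenate(tuple(objs), axis=axis)
ValueError: all the input array dimensions except for the concatenation axis must match exactly, but along dimension 1, the array at index 0 has size 440 and the array at index 1 has size 360
```

>>> play_rows(
  series=[
    {"translation": [0,0,-0.002],"spin": 0},
    {"translation": [0,0,0],"spin": 0},
  ],
)

```text
time: 8.7
tool_pos: [0.4417, 0.2634, 0.0467]
tcp_rot: [0.205, 3.133, 0.001]
wrist_force: [-2.2, -0.9, 10.4]
width: -0.002
```

```bash
python3 - <<'E'
from h import *
st()
a=bot.read_camera('wrist')[40:400,120:560];b=bot.read_camera('scene')[160:280,220:340]
b=cv2.resize(b,(360,360),interpolation=cv2.INTER_CUBIC)
cv2.imwrite('pics/w5.png',np.clip(np.hstack([a,b])*1.5,0,255).astype(np.uint8))
E
```

```text
t 8.7 tcp [0.4417 0.2634 0.0467] R [[-0.991, 0.13, 0.001], [0.13, 0.991, 0.001], [-0.001, 0.001, -1.0]] F [-2.2 -0.9 10.4] w -0.002 q [ 0.49  0.12  2.1  -0.    0.92 -0.95]
```

View pics/w5.png

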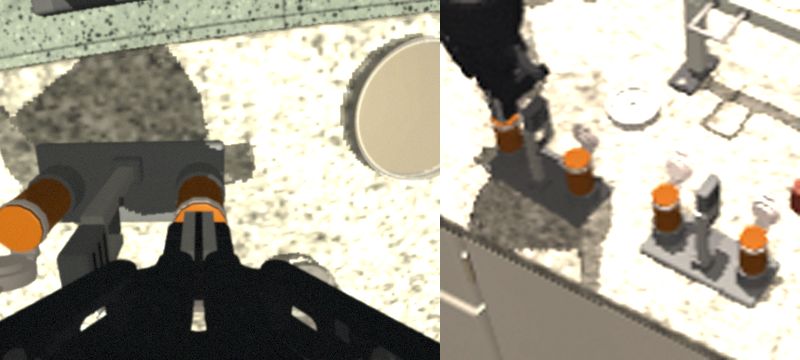

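Contact on the vial top at reported z 0.0467 shows the real shut fingertips sit about 21 mm above the reported TCP. I'll redo the sweep 22 mm lower.

>>> play_rows(
  series=[
    {"translation": [0,0,-0.03],"spin": 0},
    {"translation": [0,0,-0.035],"spin": 0},
    {"translation": [-0.025,0,0],"spin": 0},
    {"translation": [-0.025,0,0],"spin": 0},
    {"translation": [0,0,0],"spin": 0},
  ],
)

```text
time: 9.3
tool_pos: [0.4936, 0.2565, 0.1108]
tcp_rot: [0.207, 3.132, 0.002]
wrist_force: [-0.8, -0.1, 0.6]
width: 0.002
```

>>> play_rows(
  series=[
    {"translation": [0,0,0.025],"spin": 0},
    {"translation": [0,0,0.024],"spin": 0},
    {"translation": [0.013,0,0],"spin": 0},
    {"translation": [0.013,0,0],"spin": 0},
    {"translation": [0.01,0,0],"spin": 0},
  ],
)

```text
time: 9.8
tool_pos: [0.4537, 0.2616, 0.0618]
tcp_rot: [0.204, 3.134, 0.001]
wrist_force: [0.7, 0.2, 1.0]
width: -0.0
```

>>> play_rows(
  series=[
    {"translation": [0.01,0,0],"spin": 0},
    {"translation": [0.005,0,0.002],"spin": 0},
    {"translation": [0,0,0.002],"spin": 0},
    {"translation": [0,0,0.002],"spin": 0},
  ],
)

```text
time: 10.2
tool_pos: [0.4401, 0.2634, 0.0554]
tcp_rot: [0.204, 3.134, 0.001]
wrist_force: [0.1, 0.1, -0.7]
width: -0.003
```

>>> play_rows(
  series=[
    {"translation": [0,0,0.001],"spin": 0},
    {"translation": [0,0,0.001],"spin": 0},
  ],
)

```text
time: 10.4
tool_pos: [0.4403, 0.2632, 0.0538]
tcp_rot: [-0.206, -3.134, -0.0]
wrist_force: [-4.1, -1.1, 13.0]
width: -0.001
```

>>> play_rows(
  series=[
    {"translation": [0,0,0.001],"spin": 0},
    {"translation": [0,0,0.001],"spin": 0},
  ],
)

```text
time: 10.6
tool_pos: [0.4406, 0.2634, 0.0537]
tcp_rot: [-0.206, -3.134, -0.0]
wrist_force: [-8.7, -4.2, 24.5]
width: 0.003
```

The press stopped at z 0.0538, which puts the tip at 0.075, exactly a shut cap. Next is the right cap of carrier 1.

>>> play_rows(
  series=[
    {"translation": [0,0,-0.03],"spin": 0},
    {"translation": [0,0,-0.03],"spin": 0},
    {"translation": [-0.025,-0.045,0],"spin": 0},
    {"translation": [-0.025,-0.045,0],"spin": 0},
    {"translation": [0,0,0],"spin": 0},
  ],
)

```text
time: 11.1
tool_pos: [0.4791, 0.1657, 0.1115]
tcp_rot: [0.213, 3.132, -0.003]
wrist_force: [-1.2, 0.1, -0.0]
width: -0.003
```

```bash
python3 plan.py .480 .1665 .062 -7.5 .03;
```

```text
t 11.1 tcp [0.4791 0.1657 0.1115] R [[-0.991, 0.135, 0.002], [0.135, 0.991, -0.002], [-0.002, -0.002, -1.0]] F [-1.2  0.1 -0. ] w -0.003 q [ 0.29  0.03  2.06 -0.    1.05 -1.15]
yaw now -7.78
[{"translation": [-0.0004, 0.0005, 0.0248], "spin": -0.03}, {"translation": [-0.0004, 0.0004, 0.0247], "spin": -0.03}]
```

>>> play_rows(
  series=[
    {"translation": [0,0,0.025],"spin": 0},
    {"translation": [0,0,0.0245],"spin": 0},
    {"translation": [0.013,0,0],"spin": 0},
    {"translation": [0.013,0,0],"spin": 0},
    {"translation": [0.01,0,0],"spin": 0},
  ],
)

```text
time: 11.6
tool_pos: [0.4402, 0.1754, 0.0623]
tcp_rot: [0.204, 3.134, 0.001]
wrist_force: [-0.0, -0.2, 0.3]
width: 0.001
```

>>> play_rows(
  series=[
    {"translation": [0.01,0,0],"spin": 0},
    {"translation": [0.005,0,0.002],"spin": 0},
    {"translation": [0,0,0.002],"spin": 0},
    {"translation": [0,0,0.003],"spin": 0},
    {"translation": [0,0,0.001],"spin": 0},
  ],
)

```text
time: 12.1
tool_pos: [0.4264, 0.1769, 0.0538]
tcp_rot: [-0.205, -3.135, -0.0]
wrist_force: [-3.9, -0.9, 10.0]
width: 0.0
```

>>> play_rows(
  series=[
    {"translation": [0,0,0.001],"spin": 0},
    {"translation": [0,0,0.001],"spin": 0},
  ],
)

```text
time: 12.3
tool_pos: [0.4265, 0.1769, 0.0536]
tcp_rot: [-0.206, -3.134, 0.0]
wrist_force: [-9.8, -2.6, 23.7]
width: -0.001
```

>>> play_rows(
  series=[
    {"translation": [0,0,-0.03],"spin": 0},
    {"translation": [0,0,-0.03],"spin": 0},
    {"translation": [-0.025,-0.03,0],"spin": -0.5},
    {"translation": [-0.025,-0.03,0],"spin": -0.5},
    {"translation": [0,-0.03,0],"spin": 0},
  ],
)

```text
time: 12.8
tool_pos: [0.4716, 0.0805, 0.1127]
tcp_rot: [0.066, 3.137, 0.0]
wrist_force: [-0.1, -0.2, 0.5]
width: 0.004
```

```bash
python3 plan.py .4825 .08 .062 -2.2 .03; python3 -c "
from h import *
print(carriers().round(4).tolist())"
```

```text
t 12.8 tcp [0.4716 0.0805 0.1127] R [[-0.999, 0.042, 0.004], [0.042, 0.999, 0.0], [-0.004, 0.0, -1.0]] F [-0.1 -0.2  0.5] w 0.004 q [ 0.12 -0.03  2.12 -0.    1.05 -1.41]
yaw now -2.42
[{"translation": [-0.0054, -0.0, 0.0254], "spin": -0.02}, {"translation": [-0.0055, -0.0001, 0.0253], "spin": -0.02}]
[[330.0, 226.4, 59.0], [373.8, 226.9, 59.0], [405.8, 221.5, 46.0]]
[[0.4294, -0.0072, 0.068], [0.4256, -0.1273, 0.068], [0.4387, -0.2158, 0.068]]
```

>>> play_rows(
  series=[
    {"translation": [-0.011,0,0],"spin": 0},
    {"translation": [0,0,0.025],"spin": 0},
    {"translation": [0,0,0.0255],"spin": 0},
    {"translation": [0.013,0,0],"spin": 0},
    {"translation": [0.013,0,0],"spin": 0},
  ],
)

```text
time: 13.35
tool_pos: [0.4524, 0.0829, 0.0608]
tcp_rot: [-0.067, -3.14, 0.0]
wrist_force: [1.3, 0.0, 0.6]
width: 0.001
```

>>> play_rows(
  series=[
    {"translation": [0.01,0,0],"spin": 0},
    {"translation": [0.01,0,0],"spin": 0},
    {"translation": [0.004,0,0.002],"spin": 0},
    {"translation": [0,0,0.003],"spin": 0},
    {"translation": [0,0,0.003],"spin": 0},
  ],
)

```text
time: 13.85
tool_pos: [0.4294, 0.0835, 0.0535]
tcp_rot: [0.068, 3.14, 0.0]
wrist_force: [-5.5, -0.4, 22.7]
width: -0.002
```

>>> play_rows(
  series=[
    {"translation": [0,0,0.001],"spin": 0},
    {"translation": [0,0,0.001],"spin": 0},
  ],
)

```text
time: 14.05
tool_pos: [0.4298, 0.0836, 0.0536]
tcp_rot: [-0.069, -3.14, -0.0]
wrist_force: [-11.2, -0.1, 28.5]
width: -0.0
```

Shut. Next is carrier 2's right cap.

>>> play_rows(
  series=[
    {"translation": [0,0,-0.03],"spin": 0},
    {"translation": [0,0,-0.03],"spin": 0},
    {"translation": [-0.026,-0.045,0],"spin": 0},
    {"translation": [-0.026,-0.045,0],"spin": 0},
    {"translation": [0,0,0],"spin": 0},
  ],
)

```text
time: 14.55
tool_pos: [0.479, -0.0096, 0.1122]
tcp_rot: [0.075, 3.136, -0.003]
wrist_force: [-0.2, 0.2, -0.1]
width: -0.002
```

>>> play_rows(
  series=[
    {"translation": [0,0,0.025],"spin": 0},
    {"translation": [0,0,0.0245],"spin": 0},
    {"translation": [0.013,0,0],"spin": 0},
    {"translation": [0.013,0,0],"spin": 0},
    {"translation": [0.01,0,0],"spin": 0},
  ],
)

```text
time: 15.05
tool_pos: [0.4384, -0.0034, 0.0622]
tcp_rot: [0.068, 3.14, 0.0]
wrist_force: [0.1, 0.1, 0.9]
width: 0.005
```

>>> play_rows(
  series=[
    {"translation": [0.01,0,0],"spin": 0},
    {"translation": [0.004,0,0.002],"spin": 0},
    {"translation": [0,0,0.003],"spin": 0},
    {"translation": [0,0,0.003],"spin": 0},
  ],
)

```text
time: 15.45
tool_pos: [0.4257, -0.0031, 0.0539]
tcp_rot: [0.068, 3.14, -0.0]
wrist_force: [-0.6, 0.5, 1.9]
width: 0.002
```

>>> play_rows(
  series=[
    {"translation": [0,0,0.001],"spin": 0},
    {"translation": [0,0,0.001],"spin": 0},
    {"translation": [0,0,0.0005],"spin": 0},
  ],
)

```text
time: 15.75
tool_pos: [0.4261, -0.0031, 0.0536]
tcp_rot: [-0.068, -3.14, -0.0]
wrist_force: [-9.6, 0.5, 26.8]
width: 0.001
```

>>> play_rows(
  series=[
    {"translation": [0,0,-0.03],"spin": 0},
    {"translation": [0,0,-0.03],"spin": 0},
    {"translation": [-0.028,-0.045,0],"spin": -0.7},
    {"translation": [-0.028,-0.045,0],"spin": -0.7},
    {"translation": [0,-0.03,0],"spin": -0.7},
  ],
)

```text
time: 16.25
tool_pos: [0.4834, -0.1212, 0.1123]
tcp_rot: [-0.224, 3.129, -0.003]
wrist_force: [-0.7, 0.4, 0.1]
width: 0.004
```

```bash
python3 plan.py .4755 -.119 .062 8.5 .03; python3 -c "
from h import *
print(carriers().round(4).tolist())"
```

```text
t 16.25 tcp [ 0.4834 -0.1212  0.1123] R [[-0.99, -0.142, 0.005], [-0.142, 0.99, -0.002], [-0.004, -0.002, -1.0]] F [-0.7  0.4  0.1] w 0.004 q [-0.3   0.01  2.08 -0.    1.05 -2.01]
yaw now 8.17
[{"translation": [0.0037, 0.0017, 0.0251], "spin": -0.03}, {"translation": [0.0038, 0.0016, 0.0252], "spin": -0.03}]
[[374.4, 227.0, 58.0]]
[[0.4254, -0.129, 0.068]]
```

>>> play_rows(
  series=[
    {"translation": [0.006,0.002,0.025],"spin": 0},
    {"translation": [0,0,0.0255],"spin": 0},
    {"translation": [0.013,0,0],"spin": 0},
    {"translation": [0.013,0,0],"spin": 0},
    {"translation": [0.012,0,0],"spin": 0},
  ],
)

```text
time: 16.8
tool_pos: [0.4352, -0.1229, 0.0615]
tcp_rot: [-0.22, 3.133, -0.001]
wrist_force: [0.5, -0.2, 1.0]
width: -0.0
```

>>> play_rows(
  series=[
    {"translation": [0.01,0,0],"spin": 0},
    {"translation": [0.003,0,0.002],"spin": 0},
    {"translation": [0,0,0.003],"spin": 0},
    {"translation": [0,0,0.003],"spin": 0},
  ],
)

```text
time: 17.2
tool_pos: [0.4232, -0.1248, 0.0535]
tcp_rot: [-0.219, 3.133, -0.001]
wrist_force: [-10.0, 2.5, 34.4]
width: 0.003
```

>>> play_rows(
  series=[
    {"translation": [0,0,0.001],"spin": 0},
    {"translation": [0,0,0.001],"spin": 0},
  ],
)

```text
time: 17.4
tool_pos: [0.4234, -0.1248, 0.0535]
tcp_rot: [0.22, -3.133, -0.0]
wrist_force: [-12.6, 3.8, 32.8]
width: 0.001
```

>>> play_rows(
  series=[
    {"translation": [0,0,-0.03],"spin": 0},
    {"translation": [0,0,-0.03],"spin": 0},
    {"translation": [-0.026,-0.046,0],"spin": -0.05},
    {"translation": [-0.026,-0.046,0],"spin": -0.05},
    {"translation": [0,0,0],"spin": 0},
  ],
)

```text
time: 17.9
tool_pos: [0.4884, -0.2081, 0.1114]
tcp_rot: [-0.23, 3.129, -0.005]
wrist_force: [-0.7, -0.2, 0.8]
width: 0.003
```

>>> play_rows(
  series=[
    {"translation": [0,0,0.025],"spin": 0},
    {"translation": [0,0,0.0255],"spin": 0},
    {"translation": [0.013,0,0],"spin": 0},
    {"translation": [0.013,0,0],"spin": 0},
    {"translation": [0.01,0,0],"spin": 0},
  ],
)

```text
time: 18.4
tool_pos: [0.4473, -0.2092, 0.0609]
tcp_rot: [-0.233, 3.132, -0.001]
wrist_force: [0.7, 0.2, 1.0]
width: 0.0
```

>>> play_rows(
  series=[
    {"translation": [0.01,0,0],"spin": 0},
    {"translation": [0.004,0,0.002],"spin": 0},
    {"translation": [0,0,0.003],"spin": 0},
    {"translation": [0,0,0.002],"spin": 0},
  ],
)

```text
time: 18.8
tool_pos: [0.4344, -0.2114, 0.0536]
tcp_rot: [-0.233, 3.132, -0.001]
wrist_force: [-6.3, 1.3, 19.1]
width: 0.003
```

>>> play_rows(
  series=[
    {"translation": [0,0,0.001],"spin": 0},
    {"translation": [0,0,0.001],"spin": 0},
  ],
)

```text
time: 19.0
tool_pos: [0.4346, -0.2116, 0.0535]
tcp_rot: [0.234, -3.132, 0.0]
wrist_force: [-10.5, 2.9, 25.9]
width: -0.003
```

>>> play_rows(
  series=[
    {"translation": [0,0,-0.04],"spin": 0},
    {"translation": [0,0,-0.04],"spin": 0},
    {"translation": [0,0.022,-0.03],"spin": 0},
    {"translation": [0,0.022,0],"spin": 0},
    {"translation": [0,0,0],"spin": 0},
  ],
  jaw=0,
)

```text
time: 19.5
tool_pos: [0.4285, -0.1663, 0.1623]
tcp_rot: [-0.236, 3.13, -0.001]
wrist_force: [-0.4, 0.1, -0.8]
width: 0.501
```

```bash
python3 - <<'E'
from h import *
st(); print(np.round(bot.get_calibration('wrist')['t'],3))
b=bot.read_camera('scene')[180:300,225:425]; a=bot.read_camera('wrist'); t=bot.read_camera('top')
cv2.imwrite('pics/w6r.png',a); cv2.imwrite('pics/t6.png',t); np.save('c6.npy',bot.get_calibration('wrist'),allow_pickle=True)
print(carriers(t))
b=cv2.resize(b,(640,384),interpolation=cv2.INTER_CUBIC); tt=cv2.resize(t[185:255,220:430],(640,213),interpolation=cv2.INTER_CUBIC)
o=np.vstack([b,tt]); cv2.imwrite('pics/w6.png',np.clip(o*1.5,0,255).astype(np.uint8)); print(o.shape)
E
```

```text
t 19.5 tcp [ 0.4285 -0.1663  0.1623] R [[-0.989, -0.15, 0.002], [-0.15, 0.989, -0.0], [-0.002, -0.001, -1.0]] F [-0.4  0.1 -0.8] w 0.501 q [-0.42 -0.12  2.1   0.    1.15 -2.15]
[ 0.229 -0.405  0.213]
[]Traceback (most recent call last):
  File "<stdin>", line 5, in <module>
  File "h.py", line 30, in carriers
    return onz(c,[p[:2] for p in P],0.068)
  File "h.py", line 13, in onz
    o,d=ray(c,px); z=np.broadcast_to(z,len(d)); return o+d*((z-o[2])/d[:,2])[:,None]
        ~~~^^^^^^
  File "h.py", line 10, in ray
    u=cv2.undistortPointsIter(np.array(px,float).reshape(-1,1,2),K(c),D,None,None,(3,50,1e-9)).reshape(-1,2)
      ~~~~~~~~~~~~~~~~~~~~~~~^^^^^^^^^^^^^^^^^^^^^^^^^^^^^^^^^^^^^^^^^^^^^^^^^^^^^^^^^^^^^^^^^
cv2.error: OpenCV(4.12.0) /io/opencv/modules/calib3d/src/undistort.dispatch.cpp:347: error: (-215:Assertion failed) CV_IS_MAT(_src) && CV_IS_MAT(_dst) && (_src->rows == 1 || _src->cols == 1) && (_dst->rows == 1 || _dst->cols == 1) && _src->cols + _src->rows - 1 == _dst->rows + _dst->cols - 1 && (CV_MAT_TYPE(_src->type) == CV_32FC2 || CV_MAT_TYPE(_src->type) == CV_64FC2) && (CV_MAT_TYPE(_dst->type) == CV_32FC2 || CV_MAT_TYPE(_dst->type) == CV_64FC2) in function 'cvUndistortPointsInternal'
```

View pics/w6r.png

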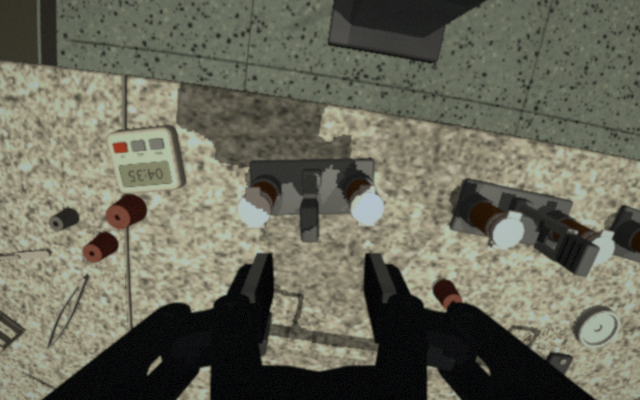

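All caps are shut: white discs at (254,208) and (366,208) on carrier 3, and no orange left in the top view. Next I measure carrier 3's grip.

```bash
cat >> h.py <<'E'
def caps(c,im,roi,z=.075,show=True):
    h=cv2.cvtColor(im,cv2.COLOR_BGR2HSV); m=np.zeros(h.shape[:2],np.uint8); x0,y0,x1,y1=roi
    m[y0:y1,x0:x1]=cv2.inRange(h,(0,0,150),(180,60,255))[y0:y1,x0:x1]; m=cv2.morphologyEx(m,cv2.MORPH_OPEN,np.ones((5,5)))
    n,l,s,ce=cv2.connectedComponentsWithStats(m)
    P=[(*ce[i],s[i,4],s[i,2],s[i,3]) for i in range(1,n) if s[i,4]>60]; print(np.round(P,1).tolist()); return P
def frame(L,Rr):
    d=L-Rr; m=(L+Rr)/2; y=np.degrees(np.arctan2(-d[0],d[1])); print('sep',np.linalg.norm(d).round(4),'mid',m.round(4),'yaw',y.round(2)); return m,y
E
python3 - <<'E'
from h import *
c=bot.get_calibration('wrist'); im=cv2.imread('pics/w6r.png')
P=caps(c,im,(220,180,400,240)); P=sorted(P); X=onz(c,[p[:2] for p in P],.075); print(X.round(4))
print('frame from px centroid'); frame(onz(c,[(366,208)],.075)[0],onz(c,[(254,208)],.075)[0])
g=onz(c,[(302,241),(318,241),(301,200),(318,200)],.112); print('grip top',g.round(4),g.mean(0))
s=bot.read_state(); p=np.array(s['tool_pos']);M=R.from_rotvec(s['tcp_rot']).as_matrix()
print(proj(c,p+M@np.array([.011,.0425/2+.0,-.021])),proj(c,p+M@np.array([.011,-.0425/2,-.021])))
E
```

```text
[[240.2, 213.2, 1714.0, 49.0, 60.0], [372.7, 207.8, 1517.0, 61.0, 46.0], [388.0, 184.6, 65.0, 9.0, 8.0], [329.4, 227.9, 145.0, 20.0, 13.0], [394.5, 235.2, 93.0, 11.0, 10.0]]
[[ 0.444  -0.228   0.075 ]
 [ 0.4458 -0.1563  0.075 ]
 [ 0.4241 -0.1253  0.075 ]
 [ 0.4039 -0.1173  0.075 ]
 [ 0.4443 -0.1033  0.075 ]]
frame from px centroid
sep 0.088 mid [ 0.4316 -0.174   0.075 ] yaw 8.5
grip top [[ 0.4442 -0.1768  0.112 ]
 [ 0.4425 -0.1659  0.112 ]
 [ 0.4151 -0.1814  0.112 ]
 [ 0.4134 -0.1703  0.112 ]] [ 0.42881557 -0.17362091  0.112     ]
[[364.09239075 248.84436561]] [[273.10456717 248.91620991]]
```

```bash
python3 plan.py .4316 -.1735 .066 8.5 .03
```

```text
t 19.65 tcp [ 0.4277 -0.1677  0.1604] R [[-0.989, -0.149, -0.001], [-0.149, 0.989, -0.0], [0.001, 0.0, -1.0]] F [0.1 0.4 0.8] w 0.501 q [-0.43 -0.11  2.1  -0.    1.15 -2.15]
yaw now 8.56
[{"translation": [-0.0008, -0.0016, 0.0236], "spin": 0.0}, {"translation": [-0.0007, -0.0016, 0.0236], "spin": 0.0}, {"translation": [-0.0008, -0.0015, 0.0236], "spin": 0.0}, {"translation": [-0.0007, -0.0016, 0.0236], "spin": 0.0}]
```

>>> play_rows(
  series=[
    {"translation": [-0.0015,-0.003,0.02],"spin": 0},
    {"translation": [-0.0015,-0.003,0.02],"spin": 0},
    {"translation": [0,0,0.024],"spin": 0},
    {"translation": [0,0,0.02],"spin": 0},
    {"translation": [0,0,0.0105],"spin": 0},
  ],
)

```text
time: 20.15
tool_pos: [0.4297, -0.173, 0.0636]
tcp_rot: [0.232, -3.129, -0.003]
wrist_force: [-0.9, 0.3, 0.1]
width: 0.496
```

>>> play_rows(
  series=[
    {"translation": [0,0,0],"spin": 0},
    {"translation": [0,0,0],"spin": 0},
    {"translation": [0,0,0],"spin": 0},
    {"translation": [0,0,0],"spin": 0},
    {"translation": [0,0,0],"spin": 0},
  ],
  jaw=-1,
  force=60,
)

```text
time: 20.65
tool_pos: [0.4318, -0.1732, 0.067]
tcp_rot: [-0.233, 3.132, -0.001]
wrist_force: [0.3, -0.4, -2.8]
width: 0.126
```

>>> play_rows(
  series=[
    {"translation": [0,0,-0.02],"spin": 0},
    {"translation": [0,0,-0.025],"spin": 0},
    {"translation": [0,0,-0.03],"spin": 0},
    {"translation": [0,0,0],"spin": 0},
  ],
)

```text
time: 21.05
tool_pos: [0.4351, -0.1747, 0.1463]
tcp_rot: [-0.233, 3.125, -0.007]
wrist_force: [1.2, 0.0, -1.9]
width: 0.125
```

```bash
python3 plan.py .530 -.1673 .142 -1.9 .02
```

```text
t 21.05 tcp [ 0.4351 -0.1747  0.1463] R [[-0.989, -0.148, 0.009], [-0.148, 0.989, -0.004], [-0.008, -0.005, -1.0]] F [ 1.2  0.  -1.9] w 0.125 q [-0.43 -0.09  2.11 -0.    1.11 -2.15]
yaw now 8.52
[{"translation": [-0.019, -0.0013, 0.0009], "spin": 0.42}, {"translation": [-0.019, -0.0007, 0.0009], "spin": 0.42}, {"translation": [-0.019, 0.0, 0.0008], "spin": 0.42}, {"translation": [-0.019, 0.0008, 0.0009], "spin": 0.42}, {"translation": [-0.019, 0.0014, 0.0008], "spin": 0.42}]
```

>>> play_rows(
  series=[
    {"translation": [-0.019,-0.0013,0.0005],"spin": 0.42},
    {"translation": [-0.019,-0.0007,0.0005],"spin": 0.42},
    {"translation": [-0.019,0,0],"spin": 0.42},
    {"translation": [-0.019,0.0008,0],"spin": 0.42},
    {"translation": [-0.019,0.0014,0],"spin": 0.42},
  ],
)

```text
time: 21.55
tool_pos: [0.5263, -0.1653, 0.1389]
tcp_rot: [-0.057, -3.139, -0.001]
wrist_force: [-0.4, -0.8, -3.1]
width: 0.124
```

>>> play_rows(
  series=[
    {"translation": [0,0,0],"spin": 0},
    {"translation": [0,0,0],"spin": 0},
  ],
)

```text
time: 21.75
tool_pos: [0.5256, -0.1653, 0.1391]
tcp_rot: [-0.053, -3.139, -0.001]
wrist_force: [-0.7, 0.1, -4.3]
width: 0.123
```

```bash
python3 - <<'E'
from h import *
s=st(); a=bot.read_camera('wrist'); cv2.imwrite('pics/w7.png',np.clip(a*1.4,0,255).astype(np.uint8))
t=bot.read_camera('top'); cv2.imwrite('pics/t7.png',t)
E
```

```text
t 21.75 tcp [ 0.5256 -0.1653  0.1391] R [[-0.999, 0.034, -0.003], [0.034, 0.999, 0.001], [0.003, 0.001, -1.0]] F [-0.7  0.1 -4.3] w 0.123 q [-0.35  0.09  1.94 -0.    1.11 -1.89]
```

View pics/w7.png

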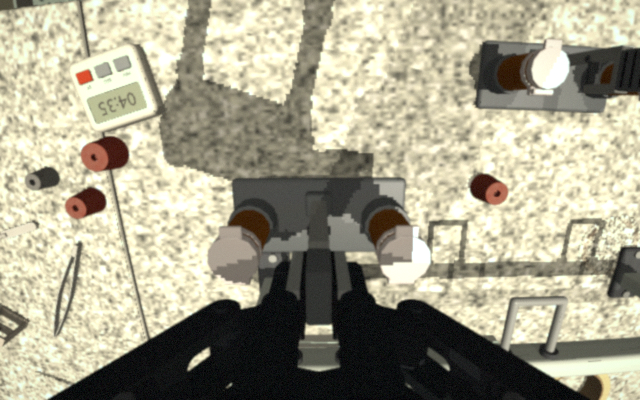

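```bash
python3 - <<'E'
from h import *
c=bot.get_calibration('wrist'); s=bot.read_state(); p=np.array(s['tool_pos'])
L,Rr=onz(c,[(405,255),(233,254)],.147); m,y=frame(L,Rr); print('minus tcp',(m-p).round(4))
B=onz(c,[(235,179),(405,180)],.080); print('base far corners',B.round(4),'mid',B.mean(0).round(4))
print('eye2 wrist',onz(c,[(538,300.5),(510,301),(566,300)],.12).round(4))
print('rail front-ish?',onz(c,[(509,345),(640,339)],.128).round(4))
# predicted px of eye2 from top estimate
print(proj(c,[[.5754,-.0244,.12],[.5709,-.1683,.12]]))
E
```

```text
sep 0.0888 mid [ 0.5237 -0.1653  0.147 ] yaw -2.4
minus tcp [-0.0014  0.0002  0.0075]
base far corners [[ 0.4969 -0.222   0.08  ]
 [ 0.5017 -0.1053  0.08  ]] mid [ 0.4993 -0.1637  0.08  ]
eye2 wrist [[ 0.5759 -0.0234  0.12  ]
 [ 0.575  -0.0427  0.12  ]
 [ 0.5769 -0.0034  0.12  ]]
rail front-ish? [[ 0.6035 -0.0431  0.128 ]
 [ 0.6079  0.0547  0.128 ]]
[[536.62214434 299.96527969]
 [316.87360418 303.67877852]]
```

>>> play_rows(
  series=[
    {"translation": [-0.009,-0.001,-0.002],"spin": 0},
    {"translation": [-0.01,-0.001,-0.001],"spin": 0},
    {"translation": [-0.01,0,0],"spin": 0},
    {"translation": [-0.01,0,0],"spin": 0},
    {"translation": [-0.006,0,0],"spin": 0},
  ],
)

```text
time: 22.35
tool_pos: [0.5728, -0.1694, 0.1437]
tcp_rot: [0.054, 3.14, -0.0]
wrist_force: [-0.7, -0.3, -2.9]
width: 0.13
```

>>> play_rows(
  series=[
    {"translation": [0,0,0],"spin": 0},
    {"translation": [0,0,0],"spin": 0},
  ],
)

```text
time: 22.55
tool_pos: [0.5713, -0.1692, 0.1432]
tcp_rot: [-0.054, -3.14, -0.0]
wrist_force: [0.2, 0.9, -3.1]
width: 0.125
```

>>> play_rows(
  series=[
    {"translation": [0,0,0.006],"spin": 0},
    {"translation": [0,0,0.005],"spin": 0},
    {"translation": [0,0,0.003],"spin": 0},
  ],
)

```text
time: 22.85
tool_pos: [0.5711, -0.1693, 0.1297]
tcp_rot: [-0.055, -3.141, -0.0]
wrist_force: [-1.1, 1.0, 4.1]
width: 0.126
```

>>> play_rows(
  series=[
    {"translation": [0,0,0.003],"spin": 0},
    {"translation": [0,0,0.003],"spin": 0},
    {"translation": [0,0,0.003],"spin": 0},
  ],
)

```text
time: 23.15
tool_pos: [0.5708, -0.1695, 0.1211]
tcp_rot: [-0.054, -3.14, 0.001]
wrist_force: [-3.4, -0.3, 3.1]
width: 0.126
```

>>> play_rows(
  series=[
    {"translation": [0,0,0.003],"spin": 0},
    {"translation": [0,0,0.003],"spin": 0},
  ],
)

```text
time: 23.35
tool_pos: [0.5705, -0.1691, 0.1137]
tcp_rot: [-0.055, -3.14, -0.001]
wrist_force: [-3.2, -0.1, -3.6]
width: 0.128
```

>>> play_rows(
  series=[
    {"translation": [0,0,0.002],"spin": 0},
    {"translation": [0,0,0.001],"spin": 0},
  ],
)

```text
time: 23.55
tool_pos: [0.5714, -0.1691, 0.1104]
tcp_rot: [-0.055, -3.141, -0.001]
wrist_force: [-0.3, 0.2, -4.2]
width: 0.126
```

>>> play_rows(
  series=[
    {"translation": [0,0,0.001],"spin": 0},
    {"translation": [0,0,0.001],"spin": 0},
  ],
)

```text
time: 23.75
tool_pos: [0.572, -0.1694, 0.1096]
tcp_rot: [0.054, 3.14, -0.0]
wrist_force: [0.1, 0.1, -3.3]
width: 0.125
```

>>> play_rows(
  series=[
    {"translation": [0,0,0.001],"spin": 0},
    {"translation": [0,0,0.001],"spin": 0},
  ],
)

```text
time: 23.95
tool_pos: [0.572, -0.1694, 0.1086]
tcp_rot: [0.054, 3.14, -0.0]
wrist_force: [-2.5, 1.5, 5.6]
width: 0.129
```

>>> play_rows(
  series=[
    {"translation": [0,0,0.001],"spin": 0},
    {"translation": [0,0,0],"spin": 0},
  ],
)

```text
time: 24.15
tool_pos: [0.572, -0.1694, 0.1085]
tcp_rot: [0.054, 3.14, -0.001]
wrist_force: [-2.7, 1.6, 6.7]
width: 0.132
```

Crown contact is at 0.1085 and the gate has sprung shut. I'll ease off, release and lift.

>>> play_rows(
  series=[
    {"translation": [0,0,-0.001],"spin": 0},
    {"translation": [0,0,0],"spin": 0},
  ],
)

```text
time: 24.35
tool_pos: [0.5719, -0.1694, 0.1086]
tcp_rot: [0.054, 3.14, -0.001]
wrist_force: [-1.8, 1.2, 5.1]
width: 0.123
```

>>> play_rows(
  series=[
    {"translation": [0,0,0],"spin": 0},
    {"translation": [0,0,0],"spin": 0},
    {"translation": [0,0,0],"spin": 0},
  ],
  jaw=-0.3,
)

```text
time: 24.65
tool_pos: [0.5715, -0.1694, 0.1074]
tcp_rot: [0.054, 3.141, -0.0]
wrist_force: [0.4, -0.3, 0.1]
width: 0.348
```

>>> play_rows(
  series=[
    {"translation": [0,0,-0.01],"spin": 0},
    {"translation": [0,0,-0.025],"spin": 0},
    {"translation": [0,0,-0.035],"spin": 0},
    {"translation": [0,0,-0.03],"spin": 0},
  ],
)

```text
time: 25.05
tool_pos: [0.5716, -0.1694, 0.2096]
tcp_rot: [0.054, 3.14, -0.0]
wrist_force: [-0.0, -0.1, -0.5]
width: 0.351
```

```bash
python3 - <<'E'
from h import *
s=st(); a=bot.read_camera('wrist'); t=bot.read_camera('top'); cv2.imwrite('pics/w8r.png',a); cv2.imwrite('pics/t8.png',t)
b=bot.read_camera('scene')[150:290,240:450]; b=cv2.resize(b,(600,400),interpolation=cv2.INTER_CUBIC)
t=cv2.resize(t[130:250,220:430],(350,200),interpolation=cv2.INTER_CUBIC)
o=np.zeros((600,800,3)); o[:400,:600]=b; o[400:,:350]=t; o[400:,350:670]=cv2.resize(a,(320,200)); cv2.imwrite('pics/w8.png',np.clip(o*1.5,0,255).astype(np.uint8))
E
```

```text
t 25.05 tcp [ 0.5716 -0.1694  0.2096] R [[-0.999, 0.035, 0.001], [0.035, 0.999, -0.0], [-0.001, -0.0, -1.0]] F [-0.  -0.1 -0.5] w 0.351 q [-0.33  0.12  1.78 -0.    1.25 -1.87]
```

View pics/w8.png

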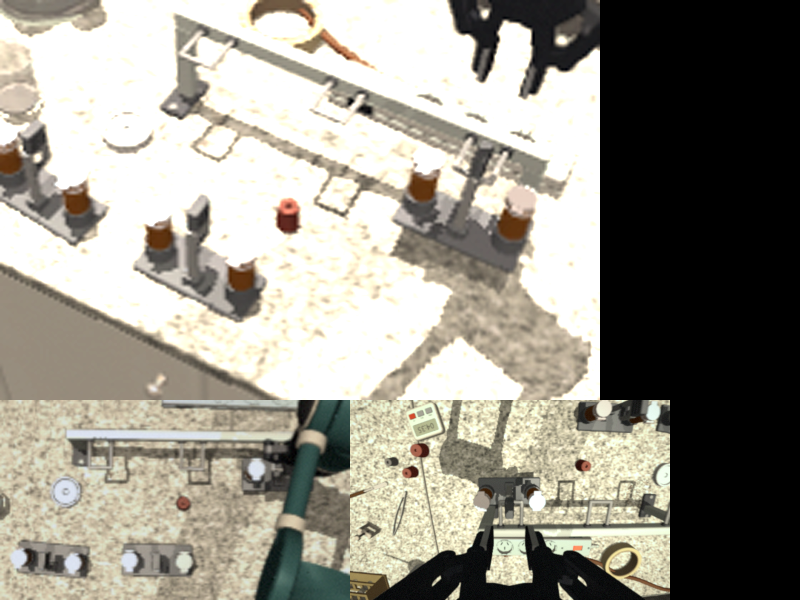

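Picture 13: carrier 3 hangs upright on eye 3, and carriers 1 and 2 stand with their caps shut. Next I locate carrier 2 (and 1) by their white caps in the top view.

```bash
cat >> h.py <<'E'
def topcaps(t=None):
    if t is None: t=bot.read_camera('top')
    c=bot.get_calibration('top'); h=cv2.cvtColor(t,cv2.COLOR_BGR2HSV)
    m=cv2.inRange(h,(0,0,150),(180,70,255)); m[:205]=0; m[245:]=0; m[:,:222]=0; m[:,430:]=0
    n,l,s,ce=cv2.connectedComponentsWithStats(m)
    for i in range(1,n):
        if s[i,4]>=25: print(ce[i].round(1),s[i,2:],onz(c,[ce[i]],.075)[0].round(4))
E
python3 - <<'E'
from h import *
topcaps(cv2.imread('pics/t8.png'))
E
python3 plan.py .431 .0366 .19 -2.2 .04
```

```text
[230.3 224.6] [ 9 11 67] [0.4398 0.2653 0.075 ]
[263.  227.6] [ 9 11 63] [0.4299 0.1758 0.075 ]
[296.8 226.3] [ 8 11 65] [0.4316 0.0835 0.075 ]
[329.6 226.4] [ 6  7 32] [ 0.4297 -0.006   0.075 ]
t 25.2 tcp [ 0.5737 -0.1701  0.2117] R [[-0.999, 0.035, 0.007], [0.035, 0.999, -0.002], [-0.007, -0.002, -1.0]] F [ 0.3  0.1 -0.3] w 0.35 q [-0.33  0.11  1.78 -0.    1.24 -1.87]
yaw now -1.99
[{"translation": [0.0214, 0.0288, 0.0031], "spin": 0.01}, {"translation": [0.0214, 0.0288, 0.0031], "spin": 0.01}, {"translation": [0.0214, 0.0288, 0.0031], "spin": 0.01}, {"translation": [0.0215, 0.0287, 0.0031], "spin": 0.01}, {"translation": [0.0215, 0.0287, 0.0031], "spin": 0.01}]
[{"translation": [0.0215, 0.0287, 0.0031], "spin": 0.01}, {"translation": [0.0216, 0.0287, 0.0031], "spin": 0.01}]
```

>>> play_rows(
  series=[
    {"translation": [0.0214,0.029,0.003],"spin": 0},
    {"translation": [0.0214,0.029,0.003],"spin": 0},
    {"translation": [0.0214,0.029,0.003],"spin": 0},
    {"translation": [0.0215,0.029,0.003],"spin": 0},
    {"translation": [0.0215,0.029,0.003],"spin": 0},
  ],
  jaw=0,
)

```text
time: 25.7
tool_pos: [0.4674, -0.0196, 0.1911]
tcp_rot: [-0.055, -3.139, -0.001]
wrist_force: [0.0, 0.6, -0.9]
width: 0.5
```

>>> play_rows(
  series=[
    {"translation": [0.0215,0.029,0.01],"spin": 0},
    {"translation": [0.0216,0.029,0.02],"spin": 0},
    {"translation": [0,0,0],"spin": 0},
    {"translation": [0,0,0],"spin": 0},
  ],
)

```text
time: 26.1
tool_pos: [0.4269, 0.0391, 0.1613]
tcp_rot: [-0.051, -3.139, 0.001]
wrist_force: [-0.1, -0.3, 0.3]
width: 0.496
```

```bash
cat > wm.py <<'E'
from h import *
s=st(); a=bot.read_camera('wrist'); c=bot.get_calibration('wrist'); p=np.array(s['tool_pos']); cv2.imwrite('pics/wm.png',a)
h=cv2.cvtColor(a,cv2.COLOR_BGR2HSV); M=R.from_rotvec(s['tcp_rot']).as_matrix()
import sys
z=float(sys.argv[1]) if len(sys.argv)>1 else .075
q=[proj(c,p*[1,1,0]+[0,0,z]+M@[0,sg*.045,0])[0] for sg in (-1,1)]; out=[]
g=cv2.GaussianBlur(cv2.cvtColor(a,cv2.COLOR_BGR2GRAY),(0,0),1.2)
ci=cv2.HoughCircles(g,cv2.HOUGH_GRADIENT,1,12,param1=60,param2=12,minRadius=13,maxRadius=26)
for k in q:
    d=np.hypot(*(ci[0,:,:2]-k).T); j=np.argsort(d)[:3]; print('expect',k.round(0),'circles',ci[0,j].round(1).tolist())
    out.append(ci[0,j[0],:2])
X=onz(c,out,z); m,y=frame(X[1],X[0]); print('minus tcp',(m-p).round(4))
E
python3 wm.py
```

```text
t 26.1 tcp [0.4269 0.0391 0.1613] R [[-0.999, 0.033, -0.002], [0.033, 0.999, -0.0], [0.002, -0.001, -1.0]] F [-0.1 -0.3  0.3] w 0.496 q [ 0.03 -0.18  2.16 -0.    1.17 -1.5 ]
expect [262. 202.] circles [[254.5, 208.5, 24.100000381469727], [270.5, 188.5, 14.899999618530273], [242.5, 205.5, 14.100000381469727]]
expect [377. 202.] circles [[377.5, 210.5, 21.0], [366.5, 198.5, 16.100000381469727], [389.5, 185.5, 19.899999618530273]]
sep 0.0975 mid [0.4329 0.0362 0.075 ] yaw -2.96
minus tcp [ 0.0061 -0.0029 -0.0863]
```

```bash
python3 plan.py .431 .0378 .067 -1.9 .03
```

```text
t 26.15 tcp [0.4282 0.0386 0.1622] R [[-0.999, 0.034, -0.0], [0.034, 0.999, -0.0], [0.0, -0.0, -1.0]] F [-0.3  0.9  0.2] w 0.499 q [ 0.03 -0.18  2.15 -0.    1.17 -1.5 ]
yaw now -1.94
[{"translation": [-0.0007, -0.0002, 0.0238], "spin": -0.0}, {"translation": [-0.0007, -0.0002, 0.0238], "spin": -0.0}, {"translation": [-0.0007, -0.0002, 0.0238], "spin": -0.0}, {"translation": [-0.0008, -0.0001, 0.0238], "spin": -0.0}]
```

>>> play_rows(
  series=[
    {"translation": [-0.0015,0,0.02],"spin": 0},
    {"translation": [-0.0015,-0.001,0.02],"spin": 0},
    {"translation": [0,0,0.024],"spin": 0},
    {"translation": [0,0,0.02],"spin": 0},
    {"translation": [0,0,0.0105],"spin": 0},
  ],
)

```text
time: 26.65
tool_pos: [0.4313, 0.0366, 0.0669]
tcp_rot: [-0.057, -3.14, 0.001]
wrist_force: [-0.3, -0.1, -0.8]
width: 0.498
```

>>> play_rows(
  series=[
    {"translation": [0,0,0],"spin": 0},
    {"translation": [0,0,0],"spin": 0},
    {"translation": [0,0,0],"spin": 0},
    {"translation": [0,0,0],"spin": 0},
    {"translation": [0,0,0],"spin": 0},
  ],
  jaw=-1,
  force=60,
)

```text
time: 27.15
tool_pos: [0.4323, 0.0375, 0.0692]
tcp_rot: [0.054, 3.139, -0.001]
wrist_force: [1.3, -1.6, 2.2]
width: 0.126
```

>>> play_rows(
  series=[
    {"translation": [0,0,-0.02],"spin": 0},
    {"translation": [0,0,-0.025],"spin": 0},
    {"translation": [0,0,-0.03],"spin": 0},
    {"translation": [0,0,0],"spin": 0},
  ],
)

```text
time: 27.55
tool_pos: [0.4345, 0.0379, 0.1472]
tcp_rot: [0.054, 3.133, 0.001]
wrist_force: [1.3, 0.1, -2.8]
width: 0.125
```

```bash
python3 plan.py .531 -.0225 .142 -1.9 .025
```

```text
t 27.55 tcp [0.4345 0.0379 0.1472] R [[-0.999, 0.034, 0.008], [0.034, 0.999, 0.0], [-0.008, 0.001, -1.0]] F [ 1.3  0.1 -2.8] w 0.125 q [ 0.03 -0.16  2.17  0.    1.12 -1.51]
yaw now -1.97
[{"translation": [-0.0197, -0.0114, 0.001], "spin": -0.0}, {"translation": [-0.0197, -0.0114, 0.0011], "spin": -0.0}, {"translation": [-0.0197, -0.0114, 0.001], "spin": -0.0}, {"translation": [-0.0197, -0.0114, 0.0011], "spin": -0.0}, {"translation": [-0.0197, -0.0115, 0.001], "spin": -0.0}]
```

>>> play_rows(
  series=[
    {"translation": [-0.0197,-0.0114,0],"spin": 0},
    {"translation": [-0.0197,-0.0114,0],"spin": 0},
    {"translation": [-0.0197,-0.0114,0],"spin": 0},
    {"translation": [-0.0197,-0.0114,0],"spin": 0},
    {"translation": [-0.0197,-0.0115,0],"spin": 0},
  ],
)

```text
time: 28.05
tool_pos: [0.5271, -0.023, 0.1411]
tcp_rot: [-0.054, -3.138, -0.001]
wrist_force: [-0.3, 0.0, -3.3]
width: 0.128
```

>>> play_rows(
  series=[
    {"translation": [0,0,0],"spin": 0},
    {"translation": [0,0,0],"spin": 0},
  ],
)

```text
time: 28.25
tool_pos: [0.5264, -0.0227, 0.1413]
tcp_rot: [-0.055, -3.138, -0.001]
wrist_force: [0.7, 0.2, -3.8]
width: 0.123
```

```bash
python3 - <<'E'
from h import *
s=st(); a=bot.read_camera('wrist'); cv2.imwrite('pics/w9.png',np.clip(a[100:360,120:560]*1.5,0,255).astype(np.uint8))
E
```

```text
t 28.25 tcp [ 0.5264 -0.0227  0.1413] R [[-0.999, 0.035, -0.003], [0.035, 0.999, 0.001], [0.003, 0.0, -1.0]] F [ 0.7  0.2 -3.8] w 0.123 q [-0.09  0.04  1.99  0.    1.11 -1.63]
```

View pics/w9.png

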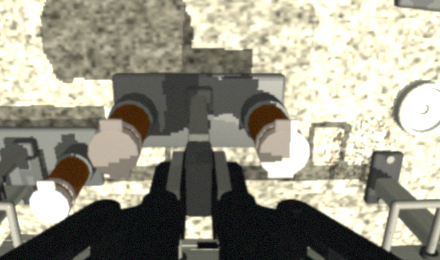

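Picture 14: carrier 2's caps are at (233,252) and (405,252), about 1 mm further back in the hand than carrier 3 was. I'll bring it over eye 2.

>>> play_rows(
  series=[
    {"translation": [-0.01,0,-0.003],"spin": 0},
    {"translation": [-0.011,0,-0.001],"spin": 0},
    {"translation": [-0.01,0,0],"spin": 0},
    {"translation": [-0.01,0,0],"spin": 0},
    {"translation": [-0.009,0,0],"spin": 0},
  ],
)

```text
time: 28.8
tool_pos: [0.5788, -0.0244, 0.1472]
tcp_rot: [0.054, 3.141, 0.0]
wrist_force: [0.2, -0.1, -2.7]
width: 0.126
```

>>> play_rows(
  series=[
    {"translation": [0,0,0],"spin": 0},
    {"translation": [0,0,0],"spin": 0},
  ],
)

```text
time: 29.0
tool_pos: [0.5775, -0.0245, 0.1467]
tcp_rot: [-0.054, -3.14, -0.0]
wrist_force: [-0.1, -0.9, -2.8]
width: 0.127
```

>>> play_rows(
  series=[
    {"translation": [0,0,0.006],"spin": 0},
    {"translation": [0.0005,0,0.006],"spin": 0},
    {"translation": [0,0,0.003],"spin": 0},
  ],
)

```text
time: 29.3
tool_pos: [0.5768, -0.0245, 0.1317]
tcp_rot: [-0.054, -3.141, 0.0]
wrist_force: [-0.2, -0.2, 1.2]
width: 0.123
```

>>> play_rows(
  series=[
    {"translation": [0,0,0.003],"spin": 0},
    {"translation": [0,0,0.003],"spin": 0},
    {"translation": [0,0,0.003],"spin": 0},
  ],
)

```text
time: 29.6
tool_pos: [0.5767, -0.0245, 0.1232]
tcp_rot: [-0.054, -3.141, 0.0]
wrist_force: [-2.8, 0.3, 1.2]
width: 0.124
```

>>> play_rows(
  series=[
    {"translation": [0,0,0.003],"spin": 0},
    {"translation": [0,0,0.003],"spin": 0},
    {"translation": [0,0,0.002],"spin": 0},
    {"translation": [0,0,0.001],"spin": 0},
  ],
)

```text
time: 30.0
tool_pos: [0.5769, -0.0245, 0.113]
tcp_rot: [-0.054, -3.141, -0.0]
wrist_force: [1.1, 0.6, -3.5]
width: 0.123
```

>>> play_rows(
  series=[
    {"translation": [0,0,0.001],"spin": 0},
    {"translation": [0,0,0.001],"spin": 0},
  ],
)

```text
time: 30.2
tool_pos: [0.5774, -0.0245, 0.112]
tcp_rot: [0.054, 3.141, -0.0]
wrist_force: [0.1, 0.3, -3.5]
width: 0.122
```

>>> play_rows(
  series=[
    {"translation": [0,0,0.001],"spin": 0},
    {"translation": [0,0,0],"spin": 0},
  ],
)

```text
time: 30.4
tool_pos: [0.5773, -0.0245, 0.1112]
tcp_rot: [0.054, 3.141, -0.0]
wrist_force: [-0.2, -0.8, -2.7]
width: 0.124
```

>>> play_rows(
  series=[
    {"translation": [0,0,0.001],"spin": 0},
    {"translation": [0,0,0.001],"spin": 0},
  ],
)

```text
time: 30.6
tool_pos: [0.5775, -0.0246, 0.1108]
tcp_rot: [0.054, 3.14, -0.0]
wrist_force: [-4.7, 1.3, 9.5]
width: 0.127
```

>>> play_rows(
  series=[
    {"translation": [0,0,0.0005],"spin": 0},
    {"translation": [0,0,0],"spin": 0},
  ],
)

```text
time: 30.8
tool_pos: [0.5776, -0.0246, 0.1108]
tcp_rot: [0.054, 3.14, -0.0]
wrist_force: [-4.2, -0.6, 7.2]
width: 0.122
```

Seated at 0.1108, as predicted. Release, lift, and go to carrier 1.

>>> play_rows(
  series=[
    {"translation": [0,0,-0.001],"spin": 0},
    {"translation": [0,0,0],"spin": 0},
  ],
)

```text
time: 31.0
tool_pos: [0.5775, -0.0246, 0.1108]
tcp_rot: [0.054, 3.14, -0.0]
wrist_force: [-3.5, 0.0, 6.2]
width: 0.126
```

>>> play_rows(
  series=[
    {"translation": [0,0,0],"spin": 0},
    {"translation": [0,0,0],"spin": 0},
    {"translation": [0,0,0],"spin": 0},
  ],
  jaw=-0.3,
)

```text
time: 31.3
tool_pos: [0.5773, -0.0245, 0.1093]
tcp_rot: [0.054, 3.141, 0.0]
wrist_force: [-0.6, 1.6, 0.5]
width: 0.352
```

>>> play_rows(
  series=[
    {"translation": [0,0,-0.01],"spin": 0},
    {"translation": [0,0,-0.025],"spin": 0},
    {"translation": [0,0,-0.035],"spin": 0},
    {"translation": [0,0,-0.03],"spin": 0},
  ],
)

```text
time: 31.7
tool_pos: [0.5774, -0.0246, 0.2115]
tcp_rot: [0.054, 3.14, -0.0]
wrist_force: [0.7, 0.9, -0.1]
width: 0.354
```

```bash
python3 - <<'E'
from h import *
t=bot.read_camera('top'); cv2.imwrite('pics/t10.png',t); topcaps(t)
E
python3 plan.py .435 .2198 .16 -6.5 .04
```

```text
[230.3 224.4] [ 8 10 53] [0.4404 0.2651 0.075 ]
[263.1 227.4] [ 7 10 48] [0.4305 0.1755 0.075 ]
t 31.75 tcp [ 0.5808 -0.0248  0.218 ] R [[-0.999, 0.035, 0.01], [0.035, 0.999, -0.001], [-0.01, -0.001, -1.0]] F [1.4 0.9 4.2] w 0.348 q [-0.09  0.08  1.81 -0.    1.25 -1.62]
yaw now -1.98
[{"translation": [0.0193, 0.0299, 0.0073], "spin": 0.11}, {"translation": [0.0196, 0.0297, 0.0072], "spin": 0.11}, {"translation": [0.0198, 0.0296, 0.0073], "spin": 0.11}, {"translation": [0.0201, 0.0294, 0.0072], "spin": 0.11}, {"translation": [0.0204, 0.0292, 0.0073], "spin": 0.11}]
[{"translation": [0.0207, 0.029, 0.0072], "spin": 0.11}, {"translation": [0.021, 0.0287, 0.0073], "spin": 0.11}, {"translation": [0.0212, 0.0286, 0.0072], "spin": 0.11}]
```

>>> play_rows(
  series=[
    {"translation": [0.0193,0.03,0.005],"spin": 0.11},
    {"translation": [0.0196,0.03,0.005],"spin": 0.11},
    {"translation": [0.0198,0.03,0.005],"spin": 0.11},
    {"translation": [0.02,0.0295,0.005],"spin": 0.11},
    {"translation": [0.0204,0.029,0.005],"spin": 0.11},
  ],
  jaw=0,
)

```text
time: 32.25
tool_pos: [0.4856, 0.1302, 0.185]
tcp_rot: [0.131, 3.138, 0.001]
wrist_force: [-0.5, 0.6, 0.2]
width: 0.502
```

>>> play_rows(
  series=[
    {"translation": [0.0205,0.029,0.01],"spin": 0.11},
    {"translation": [0.02,0.0287,0.01],"spin": 0.11},
    {"translation": [0.019,0.0286,0.01],"spin": 0.15},
    {"translation": [0,0,0],"spin": 0},
    {"translation": [0,0,0],"spin": 0},
  ],
)

```text
time: 32.75
tool_pos: [0.4347, 0.2209, 0.1548]
tcp_rot: [0.177, 3.136, -0.001]
wrist_force: [0.7, -0.1, -0.1]
width: 0.504
```

```bash
python3 - <<'E'
from h import *
topcaps()
E
python3 plan.py .4354 .220 .067 -6.7 .03; python3 wm.py
```

```text
t 32.8 tcp [0.4354 0.2205 0.1552] R [[-0.994, 0.114, 0.001], [0.114, 0.994, -0.0], [-0.001, 0.0, -1.0]] F [-0.  -0.3  0.3] w 0.5 q [ 0.42 -0.05  2.06 -0.    1.14 -1.04]
yaw now -6.53
[{"translation": [-0.0, -0.0002, 0.0294], "spin": 0.01}, {"translation": [-0.0, -0.0001, 0.0294], "spin": 0.01}, {"translation": [-0.0001, -0.0002, 0.0294], "spin": 0.01}]
t 32.8 tcp [0.4354 0.2205 0.1552] R [[-0.994, 0.114, 0.001], [0.114, 0.994, -0.0], [-0.001, 0.0, -1.0]] F [-0.  -0.3  0.3] w 0.5 q [ 0.42 -0.05  2.06 -0.    1.14 -1.04]
expect [261. 206.] circles [[255.5, 208.5, 25.399999618530273], [260.5, 219.5, 15.5], [226.5, 215.5, 18.600000381469727]]
expect [378. 205.] circles [[372.5, 204.5, 19.899999618530273], [399.5, 207.5, 19.899999618530273], [387.5, 226.5, 25.399999618530273]]
sep 0.09 mid [0.4357 0.2163 0.075 ] yaw -4.6
minus tcp [ 0.0003 -0.0041 -0.0802]
```

>>> play_rows(
  series=[
    {"translation": [0,-0.002,0.024],"spin": 0},
    {"translation": [0,0,0.024],"spin": 0},
    {"translation": [0,0,0.024],"spin": 0},
    {"translation": [0,0,0.012],"spin": 0},
    {"translation": [0,0,0.004],"spin": 0},
  ],
)

```text
time: 33.35
tool_pos: [0.4343, 0.2173, 0.0655]
tcp_rot: [-0.183, -3.134, 0.002]
wrist_force: [-0.8, 0.7, -0.7]
width: 0.502
```

>>> play_rows(
  series=[
    {"translation": [0,0,0],"spin": 0},
    {"translation": [0,0,0],"spin": 0},
    {"translation": [0,0,0],"spin": 0},
    {"translation": [0,0,0],"spin": 0},
    {"translation": [0,0,0],"spin": 0},
  ],
  jaw=-1,
  force=60,
)

```text
time: 33.85
tool_pos: [0.436, 0.2193, 0.0679]
tcp_rot: [0.18, 3.134, 0.002]
wrist_force: [1.3, 2.5, 2.5]
width: 0.125
```

>>> play_rows(
  series=[
    {"translation": [0,0,-0.02],"spin": 0},
    {"translation": [0,0,-0.025],"spin": 0},
    {"translation": [0,0,-0.03],"spin": 0},
    {"translation": [0,0,0],"spin": 0},
  ],
)

```text
time: 34.25
tool_pos: [0.4371, 0.2196, 0.1452]
tcp_rot: [0.18, 3.13, 0.005]
wrist_force: [0.6, 1.0, -3.4]
width: 0.126
```

```bash
python3 plan.py .536 .1225 .145 -1.9 .03
```

```text
t 34.25 tcp [0.4371 0.2196 0.1452] R [[-0.993, 0.114, 0.006], [0.114, 0.993, 0.003], [-0.006, 0.003, -1.0]] F [ 0.6  1.  -3.4] w 0.126 q [ 0.41 -0.04  2.07 -0.    1.11 -1.04]
yaw now -6.57
[{"translation": [-0.0219, -0.017, 0.0], "spin": -0.19}, {"translation": [-0.0216, -0.0174, 0.0], "spin": -0.19}, {"translation": [-0.0213, -0.0177, 0.0001], "spin": -0.19}, {"translation": [-0.021, -0.0181, 0.0], "spin": -0.19}, {"translation": [-0.0207, -0.0185, 0.0001], "spin": -0.19}]
```

>>> play_rows(
  series=[
    {"translation": [-0.0219,-0.017,0],"spin": -0.19},
    {"translation": [-0.0216,-0.0174,0],"spin": -0.19},
    {"translation": [-0.0213,-0.0177,0],"spin": -0.19},
    {"translation": [-0.021,-0.0181,0],"spin": -0.19},
    {"translation": [-0.0207,-0.0185,0],"spin": -0.19},
  ],
)

```text
time: 34.75
tool_pos: [0.5324, 0.1202, 0.1389]
tcp_rot: [-0.049, -3.137, 0.001]
wrist_force: [0.3, -0.0, -3.7]
width: 0.123
```

>>> play_rows(
  series=[
    {"translation": [0,0,0],"spin": 0},
    {"translation": [0,0,0],"spin": 0},
  ],
)

```text
time: 34.95
tool_pos: [0.5321, 0.1207, 0.1393]
tcp_rot: [-0.053, -3.137, 0.001]
wrist_force: [-1.0, 0.5, -3.7]
width: 0.126
```

```bash
python3 - <<'E'
from h import *
s=st(); a=bot.read_camera('wrist'); cv2.imwrite('pics/w11.png',np.clip(a[100:360,120:560]*1.5,0,255).astype(np.uint8))
E
```

```text
t 34.95 tcp [0.5321 0.1207 0.1393] R [[-0.999, 0.034, -0.004], [0.034, 0.999, -0.0], [0.004, -0.001, -1.0]] F [-1.   0.5 -3.7] w 0.126 q [ 0.18  0.08  1.95  0.    1.11 -1.36]
```

View pics/w11.png

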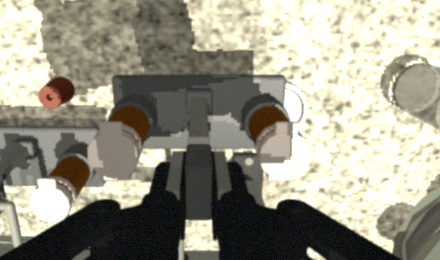

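Picture 15: carrier 1 sits in the hand as carrier 2 did, with caps at about (234,252) and (405,252). I'll bring it over eye 1.

>>> play_rows(
  series=[
    {"translation": [-0.01,0.001,-0.003],"spin": 0},
    {"translation": [-0.01,0.001,-0.001],"spin": 0},
    {"translation": [-0.01,0.0005,0],"spin": 0},
    {"translation": [-0.01,0,0],"spin": 0},
    {"translation": [-0.009,0,0],"spin": 0},
  ],
)

```text
time: 35.5
tool_pos: [0.5837, 0.1225, 0.1456]
tcp_rot: [0.05, 3.141, 0.0]
wrist_force: [0.1, -0.2, -3.9]
width: 0.128
```

>>> play_rows(
  series=[
    {"translation": [0,0,0],"spin": 0},
    {"translation": [0,0,0],"spin": 0},
  ],
)

```text
time: 35.7
tool_pos: [0.5826, 0.1222, 0.1453]
tcp_rot: [-0.051, -3.14, 0.0]
wrist_force: [0.2, 0.5, -4.2]
width: 0.122
```

>>> play_rows(
  series=[
    {"translation": [0.0005,0,0.006],"spin": 0},
    {"translation": [0.0005,0,0.006],"spin": 0},
    {"translation": [0,0,0.003],"spin": 0},
  ],
)

```text
time: 36.0
tool_pos: [0.5813, 0.1223, 0.1303]
tcp_rot: [0.05, 3.141, -0.0]
wrist_force: [-1.2, -0.7, 0.8]
width: 0.123
```

>>> play_rows(
  series=[
    {"translation": [0,0,0.003],"spin": 0},
    {"translation": [0,0,0.003],"spin": 0},
    {"translation": [0,0,0.003],"spin": 0},
  ],
)

```text
time: 36.3
tool_pos: [0.5812, 0.1225, 0.1217]
tcp_rot: [-0.05, -3.141, -0.0]
wrist_force: [-3.2, 0.3, 0.9]
width: 0.128
```

>>> play_rows(
  series=[
    {"translation": [0,0,0.003],"spin": 0},
    {"translation": [0,0,0.003],"spin": 0},
    {"translation": [0,0,0.002],"spin": 0},
    {"translation": [0,0,0.001],"spin": 0},
  ],
)

```text
time: 36.7
tool_pos: [0.5815, 0.1222, 0.1114]
tcp_rot: [-0.05, -3.141, 0.0]
wrist_force: [-0.3, 0.7, -3.9]
width: 0.127
```

>>> play_rows(
  series=[
    {"translation": [0,0,0.001],"spin": 0},
    {"translation": [0,0,0.001],"spin": 0},
  ],
)

```text
time: 36.9
tool_pos: [0.582, 0.1223, 0.1105]
tcp_rot: [0.05, 3.141, 0.0]
wrist_force: [-0.6, 0.2, -4.3]
width: 0.126
```

>>> play_rows(
  series=[
    {"translation": [0,0,0.001],"spin": 0},
    {"translation": [0,0,0.001],"spin": 0},
  ],
)

```text
time: 37.1
tool_pos: [0.582, 0.1223, 0.1095]
tcp_rot: [0.05, 3.14, 0.0]
wrist_force: [-3.4, -0.5, 4.7]
width: 0.127
```

>>> play_rows(
  series=[
    {"translation": [0,0,0.001],"spin": 0},
    {"translation": [0,0,0],"spin": 0},
  ],
)

```text
time: 37.3
tool_pos: [0.5821, 0.1224, 0.1095]
tcp_rot: [0.05, 3.14, 0.0]
wrist_force: [-4.1, -1.0, 5.8]
width: 0.127
```

Seated. Release, lift and move clear.

>>> play_rows(
  series=[
    {"translation": [0,0,-0.001],"spin": 0},
    {"translation": [0,0,0],"spin": 0},
  ],
)

```text
time: 37.5
tool_pos: [0.582, 0.1224, 0.1095]
tcp_rot: [0.05, 3.14, 0.0]
wrist_force: [-1.9, -1.6, 2.9]
width: 0.127
```

>>> play_rows(
  series=[
    {"translation": [0,0,0],"spin": 0},
    {"translation": [0,0,0],"spin": 0},
    {"translation": [0,0,0],"spin": 0},
  ],
  jaw=-0.3,
)

```text
time: 37.8
tool_pos: [0.5819, 0.1224, 0.1085]
tcp_rot: [0.05, 3.141, 0.0]
wrist_force: [-0.5, 0.5, 0.5]
width: 0.351
```

>>> play_rows(
  series=[
    {"translation": [0,0,-0.01],"spin": 0},
    {"translation": [0,0,-0.025],"spin": 0},
    {"translation": [0,0,-0.035],"spin": 0},
    {"translation": [0,0,-0.04],"spin": 0},
  ],
)

```text
time: 38.2
tool_pos: [0.5807, 0.1222, 0.219]
tcp_rot: [-0.05, -3.139, 0.001]
wrist_force: [-0.3, 0.2, 0.4]
width: 0.351
```

>>> play_rows(
  series=[
    {"translation": [0.04,0.02,-0.01],"spin": 0},
    {"translation": [0.04,0.03,0],"spin": 0},
    {"translation": [0.02,0.04,0],"spin": 0},
    {"translation": [0.0,0.04,0],"spin": 0},
    {"translation": [0.0,0.04,0],"spin": 0},
  ],
)

```text
time: 38.7
tool_pos: [0.4866, 0.297, 0.2301]
tcp_rot: [0.05, 3.139, 0.002]
wrist_force: [0.5, -0.4, 1.0]
width: 0.347
```

>>> play_rows(
  series=[
    {"translation": [0,0,0],"spin": 0},
    {"translation": [0,0,0],"spin": 0},
    {"translation": [0,0,0],"spin": 0},
    {"translation": [0,0,0],"spin": 0},
    {"translation": [0,0,0],"spin": 0},
  ],
)

```text
time: 39.2
tool_pos: [0.4873, 0.2943, 0.2287]
tcp_rot: [0.053, 3.141, -0.0]
wrist_force: [0.5, -0.2, -0.4]
width: 0.351
```

```bash
python3 - <<'E'
from h import *
s=st(); t=bot.read_camera('top')
b=bot.read_camera('scene')[145:275,250:455]; b=cv2.resize(b,(560,355),interpolation=cv2.INTER_CUBIC)
t=cv2.resize(t[130:250,180:460],(560,240),interpolation=cv2.INTER_CUBIC)
cv2.imwrite('pics/w12.png',np.clip(np.vstack([b,t])*1.4,0,255).astype(np.uint8))
E
```

```text
t 39.2 tcp [0.4873 0.2943 0.2287] R [[-0.999, 0.034, 0.0], [0.034, 0.999, -0.0], [-0.0, -0.0, -1.0]] F [ 0.5 -0.2 -0.4] w 0.351 q [ 0.5   0.05  1.81 -0.    1.28 -1.04]
```

View pics/w12.png

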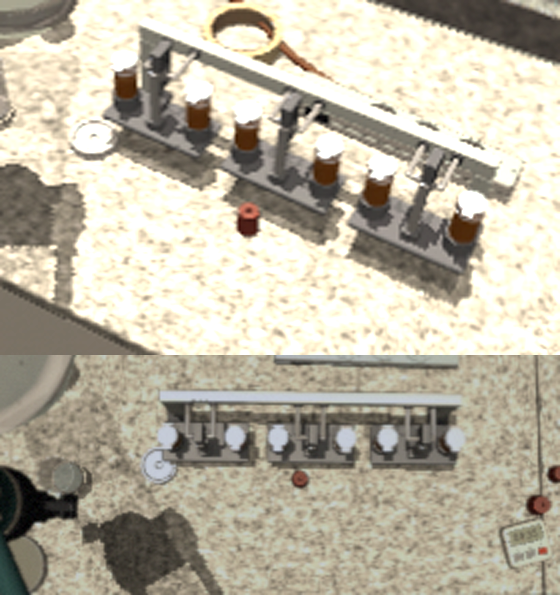

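All three hang upright with their caps shut, and nothing else has moved. I'll let them settle for a couple of seconds and hand in.

>>> play_rows(
  series=[
    {"translation": [0,0,0],"spin": 0},
    {"translation": [0,0,0],"spin": 0},
    {"translation": [0,0,0],"spin": 0},
    {"translation": [0,0,0],"spin": 0},
    {"translation": [0,0,0],"spin": 0},
  ],
)

```text
time: 39.8
tool_pos: [0.4871, 0.2955, 0.2286]
tcp_rot: [-0.05, -3.141, 0.0]
wrist_force: [-0.3, -0.1, -0.1]
width: 0.348
```

>>> play_rows(
  series=[
    {"translation": [0,0,0],"spin": 0},
    {"translation": [0,0,0],"spin": 0},
    {"translation": [0,0,0],"spin": 0},
    {"translation": [0,0,0],"spin": 0},
    {"translation": [0,0,0],"spin": 0},
  ],
)

```text
time: 40.3
tool_pos: [0.4871, 0.2955, 0.2286]
tcp_rot: [-0.05, -3.141, -0.0]
wrist_force: [-0.5, -1.0, -0.1]
width: 0.348
```

```bash
python3 - <<'E'
from h import *
g=lambda n: cv2.cvtColor(bot.read_camera(n),cv2.COLOR_BGR2GRAY).astype(int)
d=[]
a=g('scene')[145:275,250:455]
for i in range(5): b=g('scene')[145:275,250:455]; d.append(int((abs(b-a)>25).sum())); a=b
print('moving pixels',d); print(bot.finish_job())
E
```

```text
moving pixels [0, 0, 0, 0, 0]
the job is handed in; nothing more can be done
None
```

I pressed all six caps shut with the carriers on the bench, then hung carrier 1 on eye 1, carrier 2 on eye 2 and carrier 3 on eye 3. I handed the job in at about 40.6 s, and no verdict is reported.

**Caps:** each press stopped solidly at reported z 0.0535–0.0537, which puts the fingertip at the 75 mm height of a shut cap. After the last press no orange vial top showed in the top camera.

**Hanging:** on every hook the gate's resistance showed and then vanished. The crown came to rest on the bar within about 1 mm of the expected height. The gate angles were not read directly; that they are shut is inferred from these forces.

**Final check:** the last pictures show all three carriers upright with white caps on. The bung, lid and timer look to be where they started. The beaker and dish were only partly in view, and I took no final position measurements. Five successive scene frames showed no moving pixels, and the arm stood clear.

**What disagreed or failed:**
- **Fingertip height:** the real shut fingertips sit about 21 mm above the reported TCP. My first sweeps, one with open fingers and one with shut, therefore passed over carrier 1's caps. They pressed only on its parts with 18–31 N and did not visibly move it.
- **Automatic cap finder:** the wrist-camera circle finder did not work for carrier 2 (97 mm cap spacing instead of 90), so I used the top-camera position there.

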